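# Clamp the vapour trap onto the vacuum port

### The job

Lift the emptied vapour trap off its bench rest and lay it into the cradle of the vacuum stand, its flange flat against the port's flange; then swing the hinged clamp ring over both flanges, press it down, and swing the hook latch up over the ring's pin until it is fully home. Feel the trap into place with a light touch of a few newtons: do not ram or drop it, and do not force the ring or hook if something is not seated. Leave the other things on the bench where they are.

Things in the scene. Friction and masses are not known exactly. Their poses are not given: they have to be found in the camera images.
- trap: Loose steel vapour trap, 0.4 kg, lying level: pipe 42 mm thick, 131 mm long. Origin on its axis at the place to grip. y axis along the pipe to its flange; x level, z up. Flange face at y = +52.5 mm; flange 60 mm wide, rim 4 mm thick, its back tapering to the pipe over 5 mm. Rear end at y = -78.5. On the rest, V supports hold it at y = -52 and +36 (12 mm wide); the pipe between is free to grip.
- trap_face (a point): Centre of the trap's flange face. Axes as the trap.
- port_face (a point): Centre of the port's fixed flange face, 85 mm above the bench; flange 60 mm wide, same shape as the trap's, facing -y. Axes of the stand: y along the port axis, away from the trap's place; x towards the ring's hinge; z up. Seated, the trap is coaxial: its y along this y, faces touching (0 to 0.5 mm apart, axis up to 1 mm high before clamping).
- ring_hinge (a point): Hinge pin of the clamp ring, behind the port: 44 mm along x from port_face, same height. Axes of the stand. Below the port the fixed lower half ring (saddle) has a tapered lip, its edge 27.8 mm from the axis and 5.3 mm from the port face: the trap's flange (4 mm rim) goes down between face and lip. 10 mm or more above its seat the flange passes over the lip. A V rest 100 mm from the face (14 mm wide) carries the pipe.
- ring (a joint): Angle of the hinged upper half ring (rad): 0 shut round the flanges, about 1.57 upright, 1.85 leaning back (limit). Stiff: it stays where it is left; 1 to 2 N at the ear moves it. Below about 0.04 its tapered groove wedges the flanges together: 5 to 10 N down on the ear brings it to 0.03 or less; let go, it stays at 0.02 to 0.03 until latched.
- ring_ear (a point): Middle of the outer edge of the ring's ear (two steel cheeks, 23 mm wide over all). Shut: 72 mm in front of the port axis (stand -x) and 15 mm above it, so 116 mm from the hinge; the ear is 13 mm thick, its edge is the top when shut and the rear side when open; it ends 5 mm farther out. The latch pin crosses the cheeks 7 mm below the edge. Axes turn with the ring.
- latch (a joint): Angle of the hook latch (rad): 0 upright and fully home over the ring's pin (stop), growing as the handle leans out towards -x of the stand; limit 0.9. It stays where it is left. The hook meets the pin at about 0.4 and catches it if the ring is at 0.03 or less, then draws it down; 3 to 9 N on the handle.
- latch_grip (a point): Centre of the black handle grip (13 mm thick, 40 mm long, round end 15 mm farther out) of the hook latch. Its z axis points along the handle, outward. Push it towards +x of the stand to close.
- latch_hinge (a point): Pivot of the hook latch: 70 mm in front of the port axis (stand -x) and 16 mm below it. Axes of the stand. latch_grip is 76 mm from it.
- stand: Vacuum stand: base plate 135 x 242 x 12 mm with valve block, port, saddle and V rest. Origin on the bench, 20 mm along -y from the port face. Fixed.
- timer: Bystander: digital bench timer, 24 x 70 x 66 mm. Origin under its centre.
- cap: Bystander: loose dark tube cap, 35 mm wide, 12 high. Origin under its centre.
- tipbox: Bystander: low tip box with amber lid, 89 x 116 x 59 mm. Origin under its centre.

How it is judged:
By the outcome, as a careful person would: the job done as asked, in the order asked, and still so for the second after the job is handed in, with the robot touching nothing.
It also fails if it takes over 64 s, if anything falls off the work surface, if the arm or the gripper's body presses on something with over 40 N, if the wrist force passes 120 N, or if a joint passes its speed limit or range.

### The arm

A 6-joint arm with a two-finger parallel gripper is mounted at the origin on a cart in front of the work surface, level with it; the furniture and walls round the work are solid. World frame = base frame: x ahead of the robot, y to its left, z up, the work surface at z = 0. Lengths are in m, angles in rad, forces in N, time in s.
With the tool pointing down it reaches from about 0.35 to 0.775 m from the base axis. Payload 5.5 kg.
Tool frame: the origin (TCP) lies midway between the tips of the shut fingers; the grasp point (between the pads) lies 19 mm behind it; z points along the fingers, y is the direction in which the jaws open and shut (so a half turn about z gives the same grasp; the last joint's range is limited). The gripper opens to 85 mm and grips with 20 to 120 N. Pads are 22 mm wide; open, the fingers measure 114 mm over their backs; the gripper's body (76 mm by 85 mm) begins 54 mm behind the grasp point. The pads swing forward as they close: fully open they stand 13 mm farther back than shut.
Start: joints at [1.04, 0.313, 0.046, 1.304, 0, 1.431], TCP at [0.219, 0.532, 0.231] pointing down, gripper open.
Joint ranges: [-2.76, 2.76], [-0.86, 1.69], [-1.03, 1.26], [-2.2, 2.34], [-1.47, 1.5], [-3.14, 3.14]. Speed limits (rad/s): [2.57, 2.57, 3.14, 3.14, 3.14, 3.14].

### API

Orientations are given as a unit quaternion [w, x, y, z].
In Python, from workcell import env gives the robot as it stands.
- The arm moves only by the shell command python3 -m creep 'ROWS' [OPENING] [FORCE]. ROWS is JSON, a list of rows, each a list of 6 numbers: the shift along the tool's x, y, z in m, then the turn, a rotation vector about the tool's x, y, z in degrees. A call has exactly 8 rows; each row is the pose to reach, as a shift and turn from the pose commanded when the call began, along the tool's axes at that moment; what a row does not reach only later rows make up. A row lasts 1/10 s, in which the tool goes at most 50 mm and 8.59 degrees, less where a joint would pass 70% of its speed; a pose out of reach is approached as far as the arm can. A call with a gripper value outside its range is refused whole. OPENING is the finger opening in m, from 0 to 0.0854, set as the call begins (- or left out, the last holds). The fingers move at their own pace and stop on an object; FORCE is the grip in N (left out, the last holds). Time passes only in rows, so rows that repeat a pose let the fingers close, or fill a call up. It gives the time, the measured TCP pose, the force and the opening at its end, in the units of the state.
- env.get_state(): the state, without advancing time (a new reading comes with each control period).
- env.read_camera(name): name is "side" or "top" or "wrist"; returns (picture, depth): 384x512x3 uint8, blue, green, red; 384x512 float32, m along the optical axis (not along the pixel's ray), 0 where there is no reading.
- env.camera_params(name): a dict with "fx", "fy", "cx", "cy" (pixels), "position" and "orientation" of the camera in the world. Camera axes: x right, y up, looking along -z (the intrinsics and any distortion apply to the point x, -y, -z); pixel columns grow to the right and rows downward; lengths in m; the calibration is good to about 2 mm. A picture is of the moment at which its call begins: read the wrist's pose just before it. camera_params takes no time and is no camera call; for the wrist camera it gives the pose at the moment of the call.
- env.hand_in(): hands the job in, once; it reports no verdict.
The state is a dict: "clock": time; "joint_pos": joint angles; "qvel": joint speeds; "tau": joint torques, N m; "tcp_pos": TCP position; "orientation": TCP orientation; "wrist_force": force on the tool from outside, world axes, zero at the start; "ft_torque": the same for the moment, N m; "finger_gap": finger opening in m.
Only numpy, scipy, OpenCV 4.12 (cv2) and the standard library are available. Lean on these libraries where they do the work, as an engineer would, in place of code of your own. Each camera call takes 0.05 s, during which the arm holds its last target. There are 200 camera calls.

## Working session

There is one attempt and no reset: what is moved stays moved. The work goes in short steps, Python scripts to look and compute and a shell command to move; the robot and the scene stay as the last step left them, time stands still between calls to the robot, and variables do not carry over. Pictures are saved under pics/ and viewed, about 8 in all and at most 12, crops included, and the job is handed in when it is done.

```bash
ls; mkdir -p pics; cat > h.py <<'E'
import numpy as np, cv2, time
from scipy.spatial.transform import Rotation as R
from workcell import env
def rot(q): return R.from_quat([q[1],q[2],q[3],q[0]]).as_matrix()
def cam(n):
    p=env.camera_params(n); im,d=env.read_camera(n); return p,im,d
def cloud(p,d):
    v,u=np.mgrid[0:d.shape[0],0:d.shape[1]]
    c=np.stack([(u-p['cx'])/p['fx']*d,-(v-p['cy'])/p['fy']*d,-d],-1)
    return c@rot(p['orientation']).T+np.array(p['position'])
E
python3 - <<'E'
from h import *
import pickle
s=env.get_state(); print(s)
ims=[]
for n in ['side','top','wrist']:
    p,im,d=cam(n); print(n,p); pickle.dump((p,im,d),open(f'{n}0.pkl','wb')); ims.append(im)
print(env.get_state()['clock'])
cv2.imwrite('pics/a.png',cv2.resize(ims[0],(800,600)))
cv2.imwrite('pics/b.png',cv2.resize(ims[1],(800,600)))
E
```

```text
pics
{'clock': 0.0, 'joint_pos': array([1.04038145e+00, 3.13979231e-01, 4.50044711e-02, 1.30358622e+00,
       4.18386805e-06, 1.43121738e+00]), 'qvel': array([-1.09509062e-05, -7.05682732e-04, -3.27002142e-05, -1.96278580e-03,
        1.42500812e-04,  1.93261592e-03]), 'tau': array([ 1.26236660e-04, -4.80628502e+01,  2.98531044e+01,  1.93660380e-02,
        3.73982147e-06, -1.33188743e-05]), 'tcp_pos': array([0.21879788, 0.53121241, 0.23043133]), 'orientation': array([-2.92055113e-04,  1.94176488e-01,  9.80966214e-01, -8.32592214e-04]), 'wrist_force': array([ 0.85014379, -0.40845062, -0.33660861]), 'ft_torque': array([-0.0205885 ,  0.00085667, -0.0276173 ]), 'finger_gap': 0.08545727214391843}
side {'fx': 402.7102324204428, 'fy': 402.7102324204428, 'cx': 257.9137057628268, 'cy': 193.61435625760882, 'position': array([ 0.11842285, -0.96343719,  0.78137448]), 'orientation': array([ 0.86517499,  0.42844159, -0.10988657, -0.23629429])}
top {'fx': 442.29695655074636, 'fy': 442.29695655074636, 'cx': 256.49367518562053, 'cy': 194.12771559333584, 'position': array([ 0.44529839, -0.22160563,  1.06504394]), 'orientation': array([ 0.7134679 ,  0.05554525, -0.03930078, -0.69737632])}
wrist {'fx': 266.1229568371127, 'fy': 266.1229568371127, 'cx': 253.6204525190033, 'cy': 193.31282856038507, 'position': array([0.15043896, 0.56066997, 0.37303348]), 'orientation': array([ 0.82175623, -0.1234635 , -0.08137514,  0.55031949])}
0.15
```

View pics/a.png

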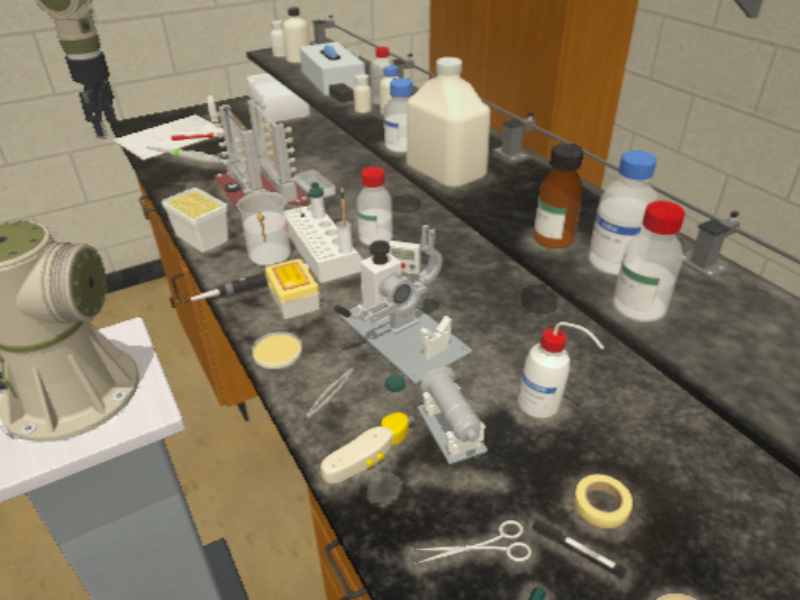

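View pics/b.png

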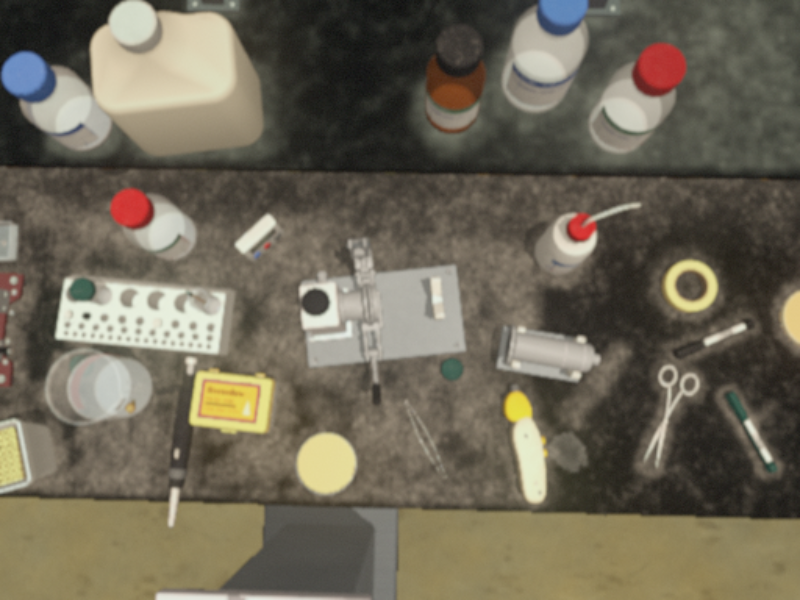

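Side view: the stand is at about (400,330) with the ring open, and the trap is on its rest at (450,405). Top view: the stand plate is at (385,315), the trap at (547,350) with its flange to the left, the latch handle at (376,392), and the ring upright at (365,270). World +x is up and +y is left.

```bash
python3 - <<'E'
from h import *
import pickle
p,im,d=pickle.load(open('top0.pkl','rb')); P=cloud(p,d)
np.set_printoptions(precision=4,suppress=True)
def box(u0,u1,v0,v1):
    m=np.zeros(d.shape,bool); m[int(v0*.64):int(v1*.64),int(u0*.64):int(u1*.64)]=1; return m&(d>0)
b=box(450,480,400,480); print('bench z',np.median(P[b][:,2]),P[b][:,2].std())
# stand plate
m=box(290,480,250,385)&(P[...,2]>.006)&(P[...,2]<.02)
pts=P[m]; print('plate z',np.median(pts[:,2]),len(pts))
r=cv2.minAreaRect(pts[:,:2].astype(np.float32)*1000); print('plate',r)
# trap: points in box above 30mm
m=box(495,605,320,385)&(P[...,2]>.03)
t=P[m]; print('trap n',len(t),t.min(0),t.max(0))
r=cv2.minAreaRect(t[:,:2].astype(np.float32)*1000); print('trap',r)
# profile along the rect axis
c=t[:,:2].mean(0); w,V=np.linalg.eigh(np.cov((t[:,:2]-c).T)); a=V[:,1]; a=a*np.sign(a[1]); print('axis',a,c)
s=(t[:,:2]-c)@a; n=(t[:,:2]-c)@np.array([a[1],-a[0]])
for k in np.arange(-.09,.09,.006):
    q=(s>=k)&(s<k+.006)
    if q.sum()>3: print('%.3f'%k,q.sum(),'zmax %.4f n %.4f %.4f'%(np.percentile(t[q,2],95),n[q].min(),n[q].max()))
# rest plate
m=box(485,615,310,395)&(P[...,2]>.003)&(P[...,2]<.014)
print('rest',np.median(P[m][:,2]),cv2.minAreaRect(P[m][:,:2].astype(np.float32)*1000))
# stand tall things
m=box(290,480,230,410)&(P[...,2]>.03)
for lo,hi in [(.03,.06),(.06,.08),(.08,.1),(.1,.12),(.12,.15),(.15,.2),(.2,.3)]:
    q=P[m&(P[...,2]>=lo)&(P[...,2]<hi)]
    if len(q): print(lo,hi,len(q),q.min(0),q.max(0))
crop=im[int(220*.64):int(410*.64),int(290*.64):int(620*.64)]
cv2.imwrite('pics/c.png',cv2.resize(crop,None,fx=3.7,fy=3.7,interpolation=cv2.INTER_CUBIC))
E
```

```text
bench z -0.0005563521640707947 0.0018260338006087814
plate z 0.011537797742797729 3965
plate ((551.2246704101562, -182.67178344726562), (176.05174255371094, 269.3988952636719), 5.7161102294921875)
trap n 1184 [ 0.4779 -0.4829  0.0302] [ 0.5519 -0.3492  0.092 ]
trap ((514.1552734375, -417.55072021484375), (130.56805419921875, 60.8068733215332), 81.42390441894531)
axis [0.1487 0.9889] [ 0.5136 -0.4101]
-0.078 6 zmax 0.0685 n -0.0046 0.0088
-0.072 18 zmax 0.0689 n -0.0052 0.0084
-0.066 15 zmax 0.0784 n -0.0158 0.0159
-0.060 41 zmax 0.0802 n -0.0188 0.0216
-0.054 69 zmax 0.0817 n -0.0288 0.0320
-0.048 75 zmax 0.0800 n -0.0276 0.0308
-0.042 63 zmax 0.0825 n -0.0275 0.0297
-0.036 50 zmax 0.0819 n -0.0185 0.0225
-0.030 51 zmax 0.0814 n -0.0192 0.0219
-0.024 49 zmax 0.0826 n -0.0185 0.0205
-0.018 52 zmax 0.0818 n -0.0190 0.0221
-0.012 49 zmax 0.0816 n -0.0183 0.0208
-0.006 52 zmax 0.0822 n -0.0191 0.0219
0.000 49 zmax 0.0822 n -0.0183 0.0213
0.006 53 zmax 0.0823 n -0.0190 0.0219
0.012 46 zmax 0.0809 n -0.0181 0.0214
0.018 50 zmax 0.0811 n -0.0189 0.0201
0.024 51 zmax 0.0817 n -0.0191 0.0217
0.030 48 zmax 0.0815 n -0.0274 0.0196
0.036 75 zmax 0.0821 n -0.0284 0.0302
0.042 75 zmax 0.0815 n -0.0286 0.0320
0.048 45 zmax 0.0888 n -0.0268 0.0301
0.054 102 zmax 0.0899 n -0.0273 0.0300
rest 0.006815356354091362 ((520.5654296875, -422.03741455078125), (126.76444244384766, 191.94107055664062), 1.3819773197174072)
0.03 0.06 168 [ 0.534  -0.2584  0.03  ] [ 0.6257 -0.0651  0.0599]
0.06 0.08 412 [ 0.4814 -0.2595  0.06  ] [ 0.6251 -0.067   0.08  ]
0.08 0.1 336 [ 0.461  -0.257   0.0801] [ 0.6376 -0.0662  0.1   ]
0.1 0.12 479 [ 0.4335 -0.1727  0.1   ] [ 0.6603 -0.0587  0.12  ]
0.12 0.15 409 [ 0.4334 -0.1731  0.12  ] [ 0.6602 -0.0563  0.1499]
0.15 0.2 388 [ 0.5486 -0.1574  0.1503] [ 0.653  -0.0665  0.1998]
0.2 0.3 26 [ 0.6308 -0.1537  0.2001] [ 0.6431 -0.1296  0.206 ]
```

```bash
python3 -m creep '[[-0.037,-0.033,0,0,0,8.5],[-0.074,-0.067,0,0,0,17],[-0.112,-0.1,0,0,0,25.5],[-0.149,-0.133,0,0,0,34],[-0.186,-0.167,0,0,0,42.5],[-0.223,-0.2,0,0,0,51],[-0.26,-0.234,0,0,0,59.5],[-0.298,-0.267,0,0,0,68]]'; python3 -m creep '[[-0.048,0.013,0,0,0,0],[-0.096,0.026,0,0,0,0],[-0.144,0.039,-0.01,0,0,0],[-0.192,0.052,-0.02,0,0,0],[-0.24,0.065,-0.02,0,0,0],[-0.288,0.078,-0.02,0,0,0],[-0.336,0.094,-0.02,0,0,0],[-0.384,0.11,-0.02,0,0,0]]'
python3 - <<'E'
from h import *
import pickle
s=env.get_state(); print(s['tcp_pos'],s['orientation'],s['clock'])
p,im,d=cam('wrist'); pickle.dump((p,im,d),open('w1.pkl','wb'))
print(p['position'], rot(p['orientation'])@[0,0,-1], d.min(),d.max())
cv2.imwrite('pics/w1.png',cv2.resize(im,(800,600)))
E
```

```text
clock: 0.95
tcp_pos: [0.3928, 0.1699, 0.2313]
orientation: [0.0, 0.712, 0.703, 0.0]
wrist_force: [1.4, 0.5, 0.7]
finger_gap: 0.0852
clock: 1.75
tcp_pos: [0.4994, -0.2131, 0.2512]
orientation: [-0.0, 0.71, 0.704, 0.0]
wrist_force: [0.5, 0.3, 0.4]
finger_gap: 0.0853
[ 0.49936037 -0.21311945  0.25115228] [-5.50367376e-05  7.09753896e-01  7.04449704e-01  1.36128726e-04] 1.75
[ 0.50041711 -0.13772147  0.3936978 ] [-0.00216222 -0.29279691 -0.95617221] 0.0 1.7651169
```

View pics/w1.png

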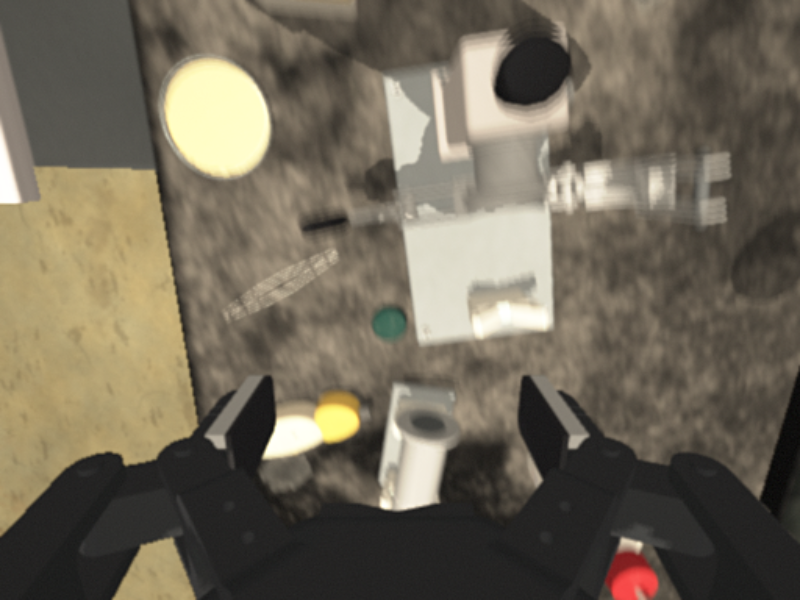

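The wrist view shows the stand plate from (390,70) to (550,340), the port flange near (510,205), the upright ring to the right at (650,190), the latch handle at (325,225), the V rest at (510,310) and the trap flange at (428,420).

```bash
cat > fit.py <<'E'
from h import *
import pickle
np.set_printoptions(precision=4,suppress=True)
p,im,d=pickle.load(open('w1.pkl','rb')); P=cloud(p,d); X,Y,Z=P[...,0],P[...,1],P[...,2]
ok=d>0
print('bench',np.median(Z[ok&(X>.4)&(X<.45)&(Y<-.2)&(Y>-.3)]))
m=(ok&(Z>.007)&(Z<.017)&(X>.45)&(X<.66)&(Y<-.165)&(Y>-.3)).astype(np.uint8)
m=cv2.morphologyEx(m,cv2.MORPH_OPEN,np.ones((5,5)))
r=cv2.minAreaRect(P[m>0][:,:2].astype(np.float32)*1000); print('plate part',r, 'z',np.median(Z[m>0]))
B=cv2.boxPoints(r); print(B)
# left edge / right edge per row, bottom edge per col
vs=[v for v in range(m.shape[0]) if m[v].sum()>20]
def fit(pts):
    pts=np.array(pts); vx,vy,x0,y0=cv2.fitLine(pts.astype(np.float32)*1000,cv2.DIST_HUBER,0,.01,.01).ravel(); return vx,vy,x0,y0
L=[P[v,np.where(m[v])[0][0]][:2] for v in vs]; Rr=[P[v,np.where(m[v])[0][-1]][:2] for v in vs]
us=[u for u in range(m.shape[1]) if m[:,u].sum()>10]
Bt=[P[np.where(m[:,u])[0][-1],u][:2] for u in us]
for n,q in [('L',L),('R',Rr),('B',Bt)]: 
    f=fit(q); print(n,f,'yaw',np.degrees(np.arctan2(f[1],f[0])))
# port region profile, ring etc by y-slices
print('port:')
for y in np.arange(-.19,-.08,.004):
    q=ok&(Y>=y)&(Y<y+.004)&(X>.52)&(X<.60)&(Z>.08)
    if q.sum()>3: print('%.3f'%y,q.sum(),'zmax %.4f x %.4f %.4f'%(np.percentile(Z[q],95),X[q].min(),X[q].max()))
print('ring high:')
q=ok&(X>.6)&(X<.72)&(Z>.13)&(Y>-.2)&(Y<-.07)
for z in np.arange(.13,.22,.01):
    k=q&(Z>=z)&(Z<z+.01)
    if k.sum()>3: print('%.2f'%z,k.sum(),np.percentile(X[k],[2,50,98]),np.percentile(Y[k],[2,50,98]))
print('handle (dark):')
k=ok&(X>.4)&(X<.47)&(Z>.06)&(Y>-.22)&(Y<-.1); g=im.max(2)<60
for mm in (k&g,k&~g):
    if mm.sum(): print(mm.sum(),P[mm].min(0),P[mm].max(0),np.median(P[mm],0))
print('Vrest'); k=ok&(X>.5)&(X<.62)&(Z>.03)&(Y>-.29)&(Y<-.22); print(P[k].min(0),P[k].max(0)); print(cv2.minAreaRect(P[k][:,:2].astype(np.float32)*1000))
E
python3 fit.py
```

```text
bench 0.31851700201215494
plate part ((556.6370849609375, -229.22119140625), (177.4304656982422, 119.67391204833984), 7.997713565826416) z 0.012027753991435242
[[ 460.4594 -182.3095]
 [ 477.11   -300.8194]
 [ 652.8148 -276.1329]
 [ 636.1641 -157.623 ]]
L (np.float32(0.43594134), np.float32(0.89997506), np.float32(498.24207), np.float32(-234.3372)) yaw 64.154785
R (np.float32(0.24361365), np.float32(0.96987236), np.float32(634.4703), np.float32(-220.67361)) yaw 75.90008
B (np.float32(0.97798336), np.float32(0.208683), np.float32(546.7307), np.float32(-277.8631)) yaw 12.045183
port:
-0.166 27 zmax 0.0824 x 0.5215 0.5512
-0.162 29 zmax 0.0821 x 0.5419 0.5511
-0.158 19 zmax 0.0821 x 0.5419 0.5510
-0.154 59 zmax 0.1109 x 0.5406 0.5671
-0.150 180 zmax 0.1149 x 0.5201 0.5947
-0.146 219 zmax 0.1143 x 0.5258 0.5991
-0.142 182 zmax 0.1083 x 0.5415 0.5997
-0.138 160 zmax 0.1068 x 0.5547 0.5952
-0.134 159 zmax 0.1068 x 0.5540 0.5952
-0.130 162 zmax 0.1069 x 0.5535 0.5956
-0.126 165 zmax 0.1065 x 0.5530 0.5951
-0.122 174 zmax 0.1067 x 0.5507 0.5950
-0.118 192 zmax 0.1087 x 0.5485 0.5921
-0.114 29
[... 457 characters left out ...]
0.1272]
0.15 204 [0.6296 0.639  0.6542] [-0.1536 -0.1405 -0.1278]
0.16 394 [0.6295 0.6345 0.6448] [-0.1524 -0.1412 -0.1295]
0.17 115 [0.6296 0.6324 0.6424] [-0.1527 -0.1482 -0.1299]
0.18 129 [0.6303 0.6331 0.6405] [-0.1527 -0.1483 -0.1297]
0.19 442 [0.6314 0.6364 0.6422] [-0.1548 -0.1402 -0.1269]
0.20 254 [0.6319 0.6379 0.6456] [-0.1522 -0.1372 -0.1293]
handle (dark):
11611 [ 0.4257 -0.22    0.0987] [ 0.47   -0.165   0.3464] [ 0.4409 -0.2009  0.322 ]
1172 [ 0.4257 -0.22    0.0882] [ 0.4695 -0.1581  0.3342] [ 0.4524 -0.201   0.2899]
Vrest
[ 0.5406 -0.2581  0.0302] [ 0.6199 -0.22    0.3309]
((580.2252807617188, -239.04141235351562), (79.28904724121094, 38.09945297241211), 0.029501207172870636)
```

```bash
cat > fit2.py <<'E'
from h import *
import pickle
from scipy.optimize import least_squares
np.set_printoptions(precision=4,suppress=True)
def cyl(Q,r=None,z0=None):
    # x = a + b*y ; height z ; radius r ; returns a(at y mean),b,z,r
    ym=Q[:,1].mean()
    def f(t):
        a,b,z,rr=t; rr=r or rr; n=1/np.hypot(1,b)
        return np.hypot((Q[:,0]-a-b*(Q[:,1]-ym))*n,Q[:,2]-z)-rr
    s=least_squares(f,[Q[:,0].mean(),0,Q[:,2].max()-.021,.021],loss='soft_l1',f_scale=.001)
    return s.x[:3],s.x[3],ym,np.std(s.fun)
if __name__=='__main__':
    p,im,d=pickle.load(open('w1.pkl','rb')); P=cloud(p,d); X,Y,Z=P[...,0],P[...,1],P[...,2]; ok=d>0
    k=ok&(X>.55)&(X<.6)&(Y>-.138)&(Y<-.122)&(Z>.085)&(Z<.11); print('port tube',k.sum(),cyl(P[k]),cyl(P[k],.0215))
    p2,im2,d2=pickle.load(open('top0.pkl','rb')); P2=cloud(p2,d2)
    A,B,C=P2[...,0],P2[...,1],P2[...,2]
    k=(d2>0)&(A>.53)&(A<.62)&(B>-.138)&(B<-.122)&(C>.085)&(C<.11); print('port tube top',k.sum(),cyl(P2[k],.0215))
    k=(d2>0)&(A>.48)&(A<.55)&(B>-.455)&(B<-.365)&(C>.062)&(C<.09); print('trap top',k.sum(),cyl(P2[k]),cyl(P2[k],.021))
    k=ok&(A*0+X>.46)&(X<.56)&(Y>-.45)&(Y<-.37)&(Z>.06)&(Z<.09); print('trap wrist',k.sum(),cyl(P[k],.021))
    # plate: bright, ray to z=.012
    v,u=np.mgrid[0:384,0:512]
    D=np.stack([(u-p['cx'])/p['fx'],-(v-p['cy'])/p['fy'],-np.ones(u.shape)],-1)@rot(p['orientation']).T
    G=p['position']+D*((.012-p['position'][2])/D[...,2])[...,None]
    m=((im.min(2)>125)&(abs(Z-.012)<.006)&(G[...,0]>.46)&(G[...,0]<.66)&(G[...,1]<-.16)&(G[...,1]>-.3)).astype(np.uint8)
    n,lab,st,_=cv2.connectedComponentsWithStats(m); i=1+np.argmax(st[1:,4]); m=(lab==i); print('plate px',st[i])
    def fit(q):
        q=np.array(q,np.float32)*1000; return cv2.fitLine(q,cv2.DIST_HUBER,0,.01,.01).ravel()
    L=[];R_=[];Bt=[]
    for r in range(st[i][1]+4,st[i][1]+st[i][3]-14):
        w=np.where(m[r])[0]; L.append(G[r,w[0],:2]); R_.append(G[r,w[-1],:2])
    for c in range(st[i][0]+12,st[i][0]+st[i][2]-6):
        w=np.where(m[:,c])[0]; Bt.append(G[w[-1],c,:2])
    for nm,q in (('L',L),('R',R_),('B',Bt)):
        f=fit(q); print(nm,f,np.degrees(np.arctan2(f[1],f[0])))
    # flange top
    for y in np.arange(-.158,-.138,.001):
        k=ok&(abs(X-.575)<.010)&(Y>=y)&(Y<y+.001)&(Z>.1)
        if k.sum()>2: print('%.3f %d %.4f'%(y,k.sum(),np.percentile(Z[k],90)))
    # trap flange from top cam
    for y in np.arange(-.37,-.34,.002):
        k=(d2>0)&(abs(A-.522)<.010)&(B>=y)&(B<y+.002)&(C>.07)
        if k.sum()>1: print('T %.3f %d %.4f'%(y,k.sum(),np.percentile(C[k],90)))
E
python3 fit2.py
```

```text
port tube 643 (array([ 0.5754, -0.1192,  0.085 ]), np.float64(0.021302810669204846), np.float64(-0.12997733719233068), np.float64(0.0006138042294906811)) (array([ 0.5755, -0.1141,  0.0847]), np.float64(0.021), np.float64(-0.12997733719233068), np.float64(0.0006156226511423563))
port tube top 156 (array([ 0.5757, -0.7072,  0.0837]), np.float64(0.021), np.float64(-0.1306155301140656), np.float64(0.0032217062168819408))
trap top 743 (array([0.5155, 0.1494, 0.0598]), np.float64(0.020670197965357406), np.float64(-0.40988384054628935), np.float64(0.0013677866125469257)) (array([0.5155, 0.1492, 0.0594]), np.float64(0.021), np.float64(-0.40988384054628935), np.float64(0.001372347671170955))
trap wrist 1100 (array([0.5185, 0.1474, 0.06  ]), np.float64(0.021), np.float64(-0.4024659809800289), np.float64(0.0005455227809117193))
plate px [ 257  129   97   89 6184]
L [   0.1156   -0.9933  510.6465 -222.3201] -83.36152
R [   0.1214   -0.9926  641.0204 -203.4975] -83.02858
B [   0.9923    0.1239  589.0967 -283.6196] 7.117303
-0.151 3 0.1130
-0.150 11 0.1143
-0.149 18 0.1149
-0.148 20 0.1150
-0.147 20 0.1150
-0.146 20 0.1157
-0.145 22 0.1139
-0.144 22 0.1125
-0.143 20 0.1108
-0.142 20 0.1090
-0.141 20 0.1076
-0.140 19 0.1063
-0.139 20 0.1069
T -0.370 9 0.0802
T -0.368 9 0.0817
T -0.366 7 0.0812
T -0.364 7 0.0825
T -0.362 6 0.0826
T -0.360 8 0.0896
T -0.358 10 0.0904
T -0.356 9 0.0886
T -0.354 8 0.0910
T -0.352 3 0.0750
```

```bash
python3 - <<'E'
from h import *
import pickle
np.set_printoptions(precision=4,suppress=True)
p,im,d=pickle.load(open('w1.pkl','rb')); P=cloud(p,d); X,Y,Z=P[...,0],P[...,1],P[...,2]; ok=d>0
a=np.array([.1458,.9893]); o=np.array([.5185,-.4025]); s=(X-o[0])*a[0]+(Y-o[1])*a[1]; n=(X-o[0])*a[1]-(Y-o[1])*a[0]
k=ok&(abs(n)<.028)&(Z>.035)&(Z<.088)&(s>.035)&(s<.07)
h,e=np.histogram(s[k],np.arange(.035,.07,.001)); print('trap face s',dict(zip(e.round(3),h)),np.median(s[k&(Z<.085)&(s>.045)]))
y=np.array([-.1193,.9929]); f=np.array([.5777,-.1498]); sv=(X-f[0])*y[0]+(Y-f[1])*y[1]; nv=(X-f[0])*y[1]-(Y-f[1])*y[0]
k=ok&(sv<-.08)&(sv>-.12)&(abs(nv)<.05)&(Z>.045)&(Z<.2)
for lo in np.arange(-.125,-.08,.003):
    q=k&(sv>=lo)&(sv<lo+.003)
    if q.sum(): print('V %.3f'%lo,q.sum(),Z[q].max(),nv[q].min(),nv[q].max())
k=ok&(abs(sv)<.02)&(nv<-.06)&(nv>-.2)&(Z>.05)&(Z<.16)
for nm,q in (('handle dark',k&(im.max(2)<70)),('handle light',k&(im.max(2)>=70))):
    print(nm,q.sum())
    for lo in np.arange(-.16,-.05,.01):
        r=q&(nv>=lo)&(nv<lo+.01)
        if r.sum()>2: print('%.2f'%lo,r.sum(),'z',np.percentile(Z[r],[5,50,95]),'s',np.percentile(sv[r],[5,50,95]))
k=ok&(abs(sv)<.025)&(nv>.03)&(nv<.12)&(Z>.19)&(Z<.25); print('ear',k.sum(),np.percentile(Z[k],[2,98]),'n',np.percentile(nv[k],[2,98]),'s',np.percentile(sv[k],[2,98]))
E
```

```text
trap face s {np.float64(0.035): np.int64(21), np.float64(0.036): np.int64(18), np.float64(0.037): np.int64(21), np.float64(0.038): np.int64(10), np.float64(0.039): np.int64(13), np.float64(0.04): np.int64(3), np.float64(0.041): np.int64(0), np.float64(0.042): np.int64(0), np.float64(0.043): np.int64(0), np.float64(0.044): np.int64(0), np.float64(0.045): np.int64(0), np.float64(0.046): np.int64(6), np.float64(0.047): np.int64(12), np.float64(0.048): np.int64(19), np.float64(0.049): np.int64(41), np.float64(0.05): np.int64(481), np.float64(0.051): np.int64(192), np.float64(0.052): np.int64(1), np.float64(0.053): np.int64(0), np.float64(0.054): np.int64(0), np.float64(0.055): np.int64(0), np.float64(0.056): np.int64(0), np.float64(0.057): np.int64(0), np.float64(0.058): np.int64(0), np.float64(0.059): np.int64(0), np.float64(0.06): np.int64(0), np.float64(0.061): np.int64(0), np.float64(0.062): np.int64(0), np.float64(0.063): np.int64(0), np.float64(0.064): np.int64(0), np.float64(0.065): np.int64(0), np.float64(0.066): np.int64(0), np.float64(0.067): np.int64(0), np.float64(0.068): np.
[... 616 characters left out ...]
2]
-0.12 30 z [0.0998 0.103  0.1067] s [-0.0054 -0.0028 -0.0003]
handle light 708
-0.15 23 z [0.1198 0.1213 0.1233] s [-0.0039  0.0005  0.0049]
-0.14 82 z [0.1151 0.1217 0.124 ] s [-0.001   0.003   0.0061]
-0.13 73 z [0.1023 0.1102 0.1164] s [0.0005 0.0035 0.0062]
-0.12 62 z [0.0909 0.1005 0.1055] s [-0.0019  0.0018  0.0053]
-0.11 50 z [0.085  0.0881 0.0913] s [-0.0023  0.0004  0.0028]
-0.10 51 z [0.0765 0.0882 0.0936] s [-0.0027  0.0009  0.003 ]
-0.09 60 z [0.0693 0.0987 0.1045] s [-0.0017  0.0014  0.0029]
-0.08 164 z [0.0696 0.0746 0.0799] s [-0.0101  0.0009  0.0118]
-0.07 143 z [0.0703 0.0752 0.0796] s [-0.0104  0.0006  0.0119]
ear 696 [0.1911 0.2051] n [0.0553 0.0671] s [-0.0121  0.0154]
```

```bash
python3 -m creep '[[-0.048,0.005,0,0,0,2],[-0.096,0.01,0,0,0,4],[-0.144,0.015,0,0,0,6],[-0.191,0.020,0.02,0,0,8],[-0.191,0.020,0.06,0,0,8],[-0.191,0.020,0.10,0,0,8],[-0.191,0.020,0.13,0,0,8],[-0.191,0.020,0.13,0,0,8]]' 0.0854 40
python3 - <<'E'
from h import *
import pickle
np.set_printoptions(precision=4,suppress=True)
from fit2 import cyl
s=env.get_state(); T=rot(s['orientation']); print(s['tcp_pos'],T,s['clock'],s['wrist_force'])
print('y heading',np.degrees(np.arctan2(T[1,1],T[0,1])))
t=np.array([.5183,-.4042,.041]); print('shift to grasp',T.T@(t-s['tcp_pos']))
p2,im2,d2=pickle.load(open('top0.pkl','rb')); P=cloud(p2,d2); k=(d2>0)&(P[...,0]>.5)&(P[...,0]<.63)&(P[...,1]>-.1)&(P[...,1]<0)
print('knob top',np.percentile(P[k][:,2],[90,99]),P[k][P[k][:,2]>.17].min(0))
p,im,d=cam('wrist'); pickle.dump((p,im,d),open('w2.pkl','wb')); P=cloud(p,d); X,Y,Z=P[...,0],P[...,1],P[...,2]
k=(d>0)&(X>.49)&(X<.55)&(Y>-.44)&(Y<-.37)&(Z>.062)&(Z<.085); print(k.sum())
if k.sum()>50: print(cyl(P[k],.021))
a=np.array([.1458,.9893]); o=np.array([.5183,-.4042]); s=(X-o[0])*a[0]+(Y-o[1])*a[1]; n=(X-o[0])*a[1]-(Y-o[1])*a[0]
k=(d>0)&(abs(n)<.028)&(Z>.035)&(Z<.085)&(s>.045)&(s<.065); print('face s',k.sum(),np.median(s[k]))
cv2.imwrite('pics/w2.png',im)
E
```

```text
clock: 2.6
tcp_pos: [0.5152, -0.3993, 0.1154]
orientation: [-0.005, 0.757, 0.653, -0.0]
wrist_force: [0.0, 0.7, -0.6]
finger_gap: 0.0855
[ 0.5152 -0.3993  0.1154] [[ 0.1463  0.9892 -0.0075]
 [ 0.9892 -0.1462  0.0077]
 [ 0.0065 -0.0085 -0.9999]] 2.6 [ 0.0396  0.704  -0.5849]
y heading -8.409150408749461
shift to grasp [-0.0049  0.0045  0.0744]Traceback (most recent call last):
  File "<stdin>", line 9, in <module>
    return umr_minimum(a, axis, None, out, keepdims, initial, where)
ValueError: zero-size array to reduction operation minimum which has no identity
```

```bash
cat > l2.py <<'E'
from h import *
import pickle
np.set_printoptions(precision=4,suppress=True)
from fit2 import cyl
p,im,d=cam('wrist'); pickle.dump((p,im,d),open('w2.pkl','wb')); P=cloud(p,d); X,Y,Z=P[...,0],P[...,1],P[...,2]
s=env.get_state(); T=rot(s['orientation']); print(s['tcp_pos'],T,s['clock'],s['wrist_force'])
t=np.array([.5183,-.4042,.041]); print('shift to grasp',T.T@(t-s['tcp_pos']))
k=(d>0)&(X>.49)&(X<.55)&(Y>-.44)&(Y<-.37)&(Z>.062)&(Z<.085); print(k.sum())
if k.sum()>50: print(cyl(P[k],.021))
a=np.array([.1458,.9893]); o=np.array([.5183,-.4042]); s=(X-o[0])*a[0]+(Y-o[1])*a[1]; n=(X-o[0])*a[1]-(Y-o[1])*a[0]
k=(d>0)&(abs(n)<.028)&(Z>.035)&(Z<.085)&(s>.045)&(s<.065); print('face s',k.sum(),np.median(s[k]))
cv2.imwrite('pics/w2.png',im)
E
python3 l2.py
```

```text
[ 0.5166 -0.4004  0.1187] [[ 0.146   0.9893 -0.0042]
 [ 0.9893 -0.1459  0.0043]
 [ 0.0037 -0.0048 -1.    ]] 2.65 [ 0.2357 -0.3062  0.9395]
shift to grasp [-0.0037  0.0026  0.0777]
4580
(array([0.5184, 0.1497, 0.0599]), np.float64(0.021), np.float64(-0.4031232982690237), np.float64(0.0004952873633415264))
face s 910 0.05260304223893157
```

View pics/w2.png

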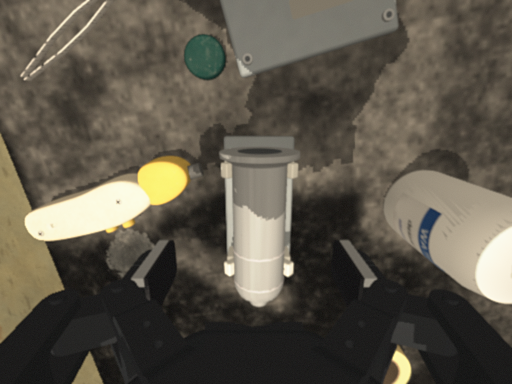

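The trap is centred between the open fingers, with its flange at (260,155) and its pipe down to (260,300). The fit agrees with the earlier one, so I'm descending.

```bash
python3 -m creep '[[0,0,0.02,0,0,0],[0,0,0.04,0,0,0],[0,0,0.06,0,0,0],[0,0,0.07,0,0,0],[0,0,0.08,0,0,0],[0,0,0.08,0,0,0],[0,0,0.08,0,0,0],[0,0,0.08,0,0,0]]' 0.0854 40
cat > st.py <<'E'
from h import *
import sys
np.set_printoptions(precision=4,suppress=True)
s=env.get_state(); T=rot(s['orientation']); print(s['tcp_pos'],'F',s['wrist_force'],'gap',s['finger_gap'],'t',s['clock'])
print('yhead %.2f xtilt %.4f ytilt %.4f'%(np.degrees(np.arctan2(T[1,1],T[0,1])),T[2,0],T[2,1]))
if len(sys.argv)>1: t=np.array(eval(sys.argv[1])); print('shift',T.T@(t-s['tcp_pos']))
E
python3 st.py '[.5182,-.4042,.040]'
```

```text
clock: 3.45
tcp_pos: [0.5187, -0.4027, 0.0425]
orientation: [0.001, 0.757, 0.653, 0.0]
wrist_force: [0.0, -0.7, 0.7]
finger_gap: 0.0853
[ 0.5187 -0.4027  0.0425] F [ 0.0307 -0.7337  0.6536] gap 0.08532572932108334 t 3.45
yhead -8.39 xtilt -0.0011 ytilt 0.0016
shift [-0.0016 -0.0003  0.0025]
```

```bash
python3 -m creep '[[-0.0015,0,0.002,0,0,0],[-0.0015,0,0.002,0,0,0],[-0.0015,0,0.002,0,0,0],[-0.0015,0,0.002,0,0,0],[-0.0015,0,0.002,0,0,0],[-0.0015,0,0.002,0,0,0],[-0.0015,0,0.002,0,0,0],[-0.0015,0,0.002,0,0,0]]' 0.03 45;python3 st.py '[.5182,-.4042,.040]'
```

```text
clock: 4.25
tcp_pos: [0.518, -0.4037, 0.0396]
orientation: [0.0, 0.757, 0.654, 0.0]
wrist_force: [-0.6, 1.0, 4.0]
finger_gap: 0.041
[ 0.518  -0.4037  0.0396] F [-0.641   1.0012  3.9671] gap 0.04104237841426183 t 4.25
yhead -8.39 xtilt -0.0002 ytilt 0.0005
shift [-0.0005  0.0002 -0.0004]
```

```bash
python3 -m creep '[[0,0,-0.01,0,0,0],[0,0,-0.025,0,0,0],[0,0,-0.045,0,0,0],[0,0,-0.065,0,0,0],[0.02,0.005,-0.075,0,0,-2],[0.05,0.012,-0.075,0,0,-5],[0.08,0.02,-0.075,0,0,-8],[0.11,0.027,-0.075,0,0,-11]]';python3 st.py '[.5875,-.2312,.115]'
```

```text
clock: 5.05
tcp_pos: [0.5603, -0.2965, 0.1135]
orientation: [-0.001, 0.69, 0.724, 0.0]
wrist_force: [0.4, 0.3, -4.9]
finger_gap: 0.0407
[ 0.5603 -0.2965  0.1135] F [ 0.4225  0.3076 -4.9112] gap 0.040737363472488713 t 5.05
yhead 2.77 xtilt 0.0018 ytilt -0.0017
shift [ 0.0639  0.0304 -0.0015]
```

```bash
python3 -m creep '[[0.015,0.007,0,0,0,-1],[0.03,0.014,0,0,0,-2],[0.045,0.021,0,0,0,-3],[0.066,0.030,0,0,0,-4.2],[0.066,0.030,0,0,0,-4.2],[0.066,0.030,0,0,0,-4.2],[0.066,0.030,0,0,0,-4.2],[0.066,0.030,0,0,0,-4.2]]';cat > l3.py <<'E'
from h import *
import pickle,sys
np.set_printoptions(precision=4,suppress=True)
from fit2 import cyl
s=env.get_state(); T=rot(s['orientation']); tc=s['tcp_pos']; 
p,im,d=cam('wrist'); pickle.dump((p,im,d),open('w3.pkl','wb')); P=cloud(p,d)
# in tool-centred, tool-oriented frame
Q=(P-tc)@T; ok=d>0
k=ok&(abs(Q[...,1])<.016)&(Q[...,0]>.02)&(Q[...,0]<.042)&(Q[...,2]<-.01)&(Q[...,2]>-.0-.05)
print('pipe',k.sum(),np.percentile(Q[k][:,2],1))
W=P[k]; print('pipe world',cyl(W,.021)) if k.sum()>50 else 0
f=ok&(abs(Q[...,1])<.006)&(Q[...,0]>.035)&(Q[...,0]<.2)&(Q[...,2]<-.0)&(Q[...,2]>-.12)
for x in np.arange(.036,.11,.002):
    q=f&(Q[...,0]>=x)&(Q[...,0]<x+.002)
    if q.sum(): print('%.3f'%x,q.sum(),'world ztop %.4f'%np.percentile(P[q][:,2],95))
k=ok&(P[...,2]>.09)&(P[...,2]<.105)&(Q[...,0]>.092)&(Q[...,0]<.108)&(abs(Q[...,1])<.03); print('port tube',k.sum(),cyl(P[k],.0213) if k.sum()>50 else 0)
cv2.imwrite('pics/w3.png',im)
E
python3 l3.py; python3 st.py '[.5875,-.2312,.115]'
```

```text
clock: 5.85
tcp_pos: [0.5873, -0.2322, 0.1142]
orientation: [0.0, 0.664, 0.747, -0.0]
wrist_force: [0.1, 0.6, -4.4]
finger_gap: 0.0407
pipe 3483 -0.042085004799753196
pipe world (array([ 0.5842, -0.1169,  0.1344]), np.float64(0.021), np.float64(-0.20108275314584056), np.float64(0.0005046660066885045))
0.036 143 world ztop 0.1560
0.038 126 world ztop 0.1560
0.040 140 world ztop 0.1561
0.042 119 world ztop 0.1563
0.044 60 world ztop 0.1598
0.046 75 world ztop 0.1636
0.048 163 world ztop 0.1650
0.050 247 world ztop 0.1652
0.052 570 world ztop 0.1624
0.084 54 world ztop 0.1156
0.086 65 world ztop 0.1159
0.088 10 world ztop 0.1149
port tube 1531 (array([ 0.5759, -0.1289,  0.0848]), np.float64(0.021), np.float64(-0.13268855065018592), np.float64(0.0005412817503327869))
[ 0.5873 -0.2322  0.1142] F [ 0.4997 -0.0069 -4.7424] gap 0.04087612086849046 t 5.9
yhead 6.74 xtilt -0.0000 ytilt -0.0000
shift [ 0.001   0.0003 -0.0008]
```

View pics/w3.png

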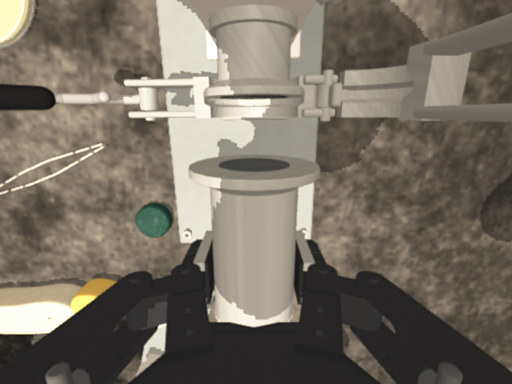

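Wrist view: the trap flange is at (255,172), in line with the port and saddle at (255,100). The ring is clear at right and the latch at left. The fits agree to about 0.3 mm.

```bash
python3 -m creep '[[0,0,0.012,0,0,0],[0.005,0,0.025,0,0,0],[0.01,0,0.035,0,0,0],[0.016,0,0.035,0,0,0],[0.021,0,0.035,0,0,0],[0.024,0,0.035,0,0,0],[0.024,0,0.035,0,0,0],[0.024,0,0.035,0,0,0]]';python3 st.py '[.5839,-.2014,.079]'; python3 -m creep '[[0.001,0,0,0,0,0],[0.002,0,0,0,0,0],[0.003,0,0,0,0,0],[0.0035,0,0,0,0,0],[0.004,0,0,0,0,0],[0.0045,0,0,0,0,0],[0.005,0,0,0,0,0],[0.005,0,0,0,0,0]]';python3 st.py '[.5839,-.2014,.079]'
```

```text
clock: 6.7
tcp_pos: [0.5852, -0.2077, 0.08]
orientation: [0.001, 0.664, 0.748, 0.0]
wrist_force: [0.5, -0.3, -4.0]
finger_gap: 0.0408
[ 0.5852 -0.2077  0.08  ] F [ 0.46   -0.3381 -3.974 ] gap 0.04079160588287427 t 6.7
yhead 6.82 xtilt -0.0008 ytilt 0.0011
shift [ 0.0064 -0.0006  0.001 ]
clock: 7.5
tcp_pos: [0.5841, -0.2025, 0.0793]
orientation: [-0.0, 0.664, 0.748, 0.0]
wrist_force: [0.5, 0.5, -4.7]
finger_gap: 0.0406
[ 0.5841 -0.2025  0.0793] F [ 0.458   0.5162 -4.6646] gap 0.04061544037983498 t 7.5
yhead 6.81 xtilt 0.0001 ytilt 0.0000
shift [ 0.0011 -0.0001  0.0003]
```

```bash
python3 -m creep '[[0.0002,0,0,0,0,0],[0.0004,0,0,0,0,0],[0.0006,0,0,0,0,0],[0.0008,0,0,0,0,0],[0.001,0,0,0,0,0],[0.001,0,0,0,0,0],[0.001,0,0,0,0,0],[0.001,0,0,0,0,0]]';python3 st.py '[.5839,-.2014,.079]'
```

```text
clock: 8.3
tcp_pos: [0.584, -0.2016, 0.0793]
orientation: [-0.0, 0.664, 0.748, 0.0]
wrist_force: [0.4, 0.0, -4.9]
finger_gap: 0.0405
[ 0.584  -0.2016  0.0793] F [ 0.4331  0.0046 -4.9136] gap 0.040456932757753424 t 8.3
yhead 6.81 xtilt 0.0001 ytilt 0.0001
shift [ 0.0002 -0.0001  0.0003]
```

```bash
python3 -m creep '[[0.0003,0,0,0,0,0],[0.0005,0,0,0,0,0],[0.0005,0,0,0,0,0],[0.0005,0,0,0,0,0],[0.0005,0,0,0,0,0],[0.0005,0,0,0,0,0],[0.0005,0,0,0,0,0],[0.0005,0,0,0,0,0]]';python3 st.py '[.5839,-.2014,.079]';  python3 -m creep '[[0.0003,0,0,0,0,0],[0.0005,0,0,0,0,0],[0.0005,0,0,0,0,0],[0.0005,0,0,0,0,0],[0.0005,0,0,0,0,0],[0.0005,0,0,0,0,0],[0.0005,0,0,0,0,0],[0.0005,0,0,0,0,0]]';python3 st.py '[.5839,-.2014,.079]'
```

```text
clock: 9.1
tcp_pos: [0.5839, -0.2011, 0.0793]
orientation: [-0.0, 0.664, 0.748, 0.0]
wrist_force: [0.6, -0.0, -4.2]
finger_gap: 0.0408
[ 0.5839 -0.2011  0.0793] F [ 0.6341 -0.0344 -4.1889] gap 0.040819661291006094 t 9.1
yhead 6.81 xtilt 0.0001 ytilt 0.0000
shift [-0.0003 -0.0001  0.0003]
clock: 9.9
tcp_pos: [0.5839, -0.2007, 0.0793]
orientation: [0.0, 0.664, 0.748, -0.0]
wrist_force: [0.3, -1.4, -3.5]
finger_gap: 0.0405
[ 0.5839 -0.2007  0.0793] F [ 0.2672 -1.359  -3.529 ] gap 0.040518796549531236 t 9.9
yhead 6.80 xtilt -0.0000 ytilt 0.0000
shift [-0.0007 -0.0001  0.0003]
```

```bash
python3 -m creep '[[0.0002,0,0,0,0,0],[0.0004,0,0,0,0,0],[0.0004,0,0,0,0,0],[0.0004,0,0,0,0,0],[0.0004,0,0,0,0,0],[0.0004,0,0,0,0,0],[0.0004,0,0,0,0,0],[0.0004,0,0,0,0,0]]';python3 st.py '[.5839,-.2014,.079]'
```

```text
clock: 10.7
tcp_pos: [0.584, -0.2006, 0.0794]
orientation: [0.0, 0.664, 0.748, -0.0]
wrist_force: [-0.6, -4.3, -3.7]
finger_gap: 0.0408
[ 0.584  -0.2006  0.0794] F [-0.6216 -4.2761 -3.7429] gap 0.04083032737988551 t 10.7
yhead 6.80 xtilt -0.0006 ytilt 0.0002
shift [-0.0008 -0.0002  0.0004]
```

```bash
python3 -m creep '[[-0.0009,0,0,0,0,0],[-0.0009,0,0.001,0,0,0],[-0.0009,0,0.0025,0,0,0],[-0.0009,0,0.004,0,0,0],[-0.0009,0,0.0055,0,0,0],[-0.0009,0,0.007,0,0,0],[-0.0009,0,0.008,0,0,0],[-0.0009,0,0.008,0,0,0]]';python3 st.py '[.5839,-.2014,.0648]';python3 -m creep '[[0,0,0.0005,0,0,0],[0,0,0.001,0,0,0],[0,0,0.0015,0,0,0],[0,0,0.002,0,0,0],[0,0,0.0025,0,0,0],[0,0,0.003,0,0,0],[0,0,0.003,0,0,0],[0,0,0.003,0,0,0]]';python3 st.py '[.5839,-.2014,.0648]'
```

```text
clock: 11.5
tcp_pos: [0.5837, -0.2008, 0.0709]
orientation: [-0.0, 0.664, 0.748, 0.0]
wrist_force: [0.5, -0.4, -4.4]
finger_gap: 0.0407
[ 0.5837 -0.2008  0.0709] F [ 0.475  -0.4276 -4.4209] gap 0.04069749260893651 t 11.5
yhead 6.81 xtilt 0.0008 ytilt -0.0005
shift [-0.0007  0.0002  0.0061]
clock: 12.3
tcp_pos: [0.5839, -0.2011, 0.0683]
orientation: [-0.0, 0.664, 0.748, 0.0]
wrist_force: [-0.1, 0.3, -4.4]
finger_gap: 0.0409
[ 0.5839 -0.2011  0.0683] F [-0.0612  0.275  -4.4248] gap 0.04085550091949926 t 12.3
yhead 6.81 xtilt 0.0001 ytilt -0.0000
shift [-0.0003 -0.0001  0.0035]
```

Moving freely; 3.5 mm to go.

```bash
python3 -m creep '[[0,0,0.0005,0,0,0],[0,0,0.001,0,0,0],[0,0,0.0015,0,0,0],[0,0,0.002,0,0,0],[0,0,0.0022,0,0,0],[0,0,0.0022,0,0,0],[0,0,0.0022,0,0,0],[0,0,0.0022,0,0,0]]';python3 st.py '[.5839,-.2014,.0648]'; python3 -m creep '[[0,0,0.0004,0,0,0],[0,0,0.0007,0,0,0],[0,0,0.0007,0,0,0],[0,0,0.0007,0,0,0],[0,0,0.0007,0,0,0],[0,0,0.0007,0,0,0],[0,0,0.0007,0,0,0],[0,0,0.0007,0,0,0]]';python3 st.py '[.5839,-.2014,.0648]'
```

```text
clock: 13.1
tcp_pos: [0.5839, -0.2011, 0.0661]
orientation: [-0.0, 0.664, 0.748, 0.0]
wrist_force: [0.3, -0.5, -4.4]
finger_gap: 0.0408
[ 0.5839 -0.2011  0.0661] F [ 0.3103 -0.4871 -4.3911] gap 0.04084499860185707 t 13.1
yhead 6.81 xtilt 0.0001 ytilt -0.0000
shift [-0.0003 -0.0001  0.0013]
clock: 13.9
tcp_pos: [0.5839, -0.201, 0.0654]
orientation: [-0.0, 0.664, 0.748, 0.0]
wrist_force: [-0.8, 1.6, -2.4]
finger_gap: 0.0407
[ 0.5839 -0.201   0.0654] F [-0.7642  1.6346 -2.4114] gap 0.04069961208866112 t 13.9
yhead 6.81 xtilt 0.0002 ytilt 0.0000
shift [-0.0004 -0.0001  0.0006]
```

```bash
python3 -m creep '[[0.0002,0,0.0002,0,0,0],[0.0002,0,0.0004,0,0,0],[0.0002,0,0.0004,0,0,0],[0.0002,0,0.0004,0,0,0],[0.0002,0,0.0004,0,0,0],[0.0002,0,0.0004,0,0,0],[0.0002,0,0.0004,0,0,0],[0.0002,0,0.0004,0,0,0]]';python3 st.py '[.5839,-.2014,.0648]'; python3 -m creep '[[0.0001,0,0.0002,0,0,0],[0.0001,0,0.0004,0,0,0],[0.0001,0,0.0004,0,0,0],[0.0001,0,0.0004,0,0,0],[0.0001,0,0.0004,0,0,0],[0.0001,0,0.0004,0,0,0],[0.0001,0,0.0004,0,0,0],[0.0001,0,0.0004,0,0,0]]';python3 st.py '[.5839,-.2014,.0648]'
```

```text
clock: 14.7
tcp_pos: [0.584, -0.2009, 0.0651]
orientation: [0.0, 0.664, 0.748, 0.0]
wrist_force: [-1.1, 2.1, 0.4]
finger_gap: 0.0406
[ 0.584  -0.2009  0.0651] F [-1.1378  2.1228  0.365 ] gap 0.04057158909896587 t 14.7
yhead 6.81 xtilt -0.0000 ytilt 0.0003
shift [-0.0005 -0.0002  0.0003]
clock: 15.5
tcp_pos: [0.5841, -0.2009, 0.0649]
orientation: [0.0, 0.664, 0.748, 0.0]
wrist_force: [-1.0, 2.2, 4.8]
finger_gap: 0.0409
[ 0.5841 -0.2009  0.0649] F [-1.0329  2.1712  4.7824] gap 0.040914381009953545 t 15.5
yhead 6.81 xtilt -0.0002 ytilt 0.0005
shift [-0.0005 -0.0003  0.0001]
```

```bash
python3 -m creep '[[0.0003,-0.0001,-0.0003,0,0,0],[0.0003,-0.0001,-0.0003,0,0,0],[0.0003,-0.0001,-0.0003,0,0,0],[0.0003,-0.0001,-0.0003,0,0,0],[0.0003,-0.0001,-0.0003,0,0,0],[0.0003,-0.0001,-0.0003,0,0,0],[0.0003,-0.0001,-0.0003,0,0,0],[0.0003,-0.0001,-0.0003,0,0,0]]';python3 st.py '[.5839,-.2014,.0648]'
```

```text
clock: 16.3
tcp_pos: [0.5841, -0.2008, 0.0649]
orientation: [0.0, 0.664, 0.748, 0.0]
wrist_force: [1.9, -0.3, 1.3]
finger_gap: 0.0409
[ 0.5841 -0.2008  0.0649] F [ 1.8908 -0.3328  1.271 ] gap 0.04089277715160977 t 16.3
yhead 6.80 xtilt -0.0004 ytilt 0.0005
shift [-0.0006 -0.0002  0.0001]
```

Forces are relaxed and the trap is seated. Opening and looking.

```bash
python3 -m creep '[[0,0,0,0,0,0],[0,0,0,0,0,0],[0,0,0,0,0,0],[0,0,0,0,0,0],[0,0,0,0,0,0],[0,0,-0.02,0,0,0],[0,0,-0.05,0,0,0],[0,0,-0.09,0,0,0]]' 0.075; python3 -m creep '[[0,0,-0.03,0,0,0],[0,0,-0.06,0,0,0],[0,0,-0.06,0,0,0],[0,0,-0.06,0,0,0],[0,0,-0.06,0,0,0],[0,0,-0.06,0,0,0],[0,0,-0.06,0,0,0],[0,0,-0.06,0,0,0]]'
cat > l4.py <<'E'
from h import *
import pickle,sys
np.set_printoptions(precision=4,suppress=True)
from fit2 import cyl
p,im,d=cam('wrist'); pickle.dump((p,im,d),open('w4.pkl','wb')); P=cloud(p,d); X,Y,Z=P[...,0],P[...,1],P[...,2]; ok=d>0
y=np.array([-.1193,.9929]); f=np.array([.5777,-.1498]); sv=(X-f[0])*y[0]+(Y-f[1])*y[1]; nv=(X-f[0])*y[1]-(Y-f[1])*y[0]
for nm,a,b in (('trap pipe',-.09,-.015),('port tube',.012,.03)):
    k=ok&(sv>a)&(sv<b)&(abs(nv)<.018)&(Z>.088)&(Z<.112)
    if k.sum()>50: print(nm,k.sum(),cyl(P[k],.0211))
for s in np.arange(-.014,.014,.001):
    k=ok&(abs(nv)<.008)&(sv>=s)&(sv<s+.001)&(Z>.08)&(Z<.13)
    if k.sum(): print('%.3f %d %.4f'%(s,k.sum(),np.percentile(Z[k],90)))
k=ok&(abs(sv)<.025)&(nv>.03)&(nv<.14)&(Z>.1)
for z in np.arange(.1,.22,.01):
    q=k&(Z>=z)&(Z<z+.01)
    if q.sum()>3: print('ring z%.2f'%z,q.sum(),'n',np.percentile(nv[q],[2,98]),'s',np.percentile(sv[q],[2,98]))
cv2.imwrite('pics/w4.png',im)
E
python3 l4.py; python3 st.py
```

```text
clock: 17.1
tcp_pos: [0.5824, -0.1998, 0.1539]
orientation: [-0.002, 0.664, 0.748, -0.001]
wrist_force: [1.1, -0.9, -0.5]
finger_gap: 0.0751
clock: 17.9
tcp_pos: [0.5834, -0.2004, 0.214]
orientation: [-0.001, 0.664, 0.748, -0.0]
wrist_force: [0.5, -0.4, 0.7]
finger_gap: 0.0749
trap pipe 2520 (array([ 0.5847, -0.1227,  0.0848]), np.float64(0.021), np.float64(-0.2004030635773211), np.float64(0.0005786047956500727))
port tube 778 (array([ 0.5753, -0.117 ,  0.0852]), np.float64(0.021), np.float64(-0.12898355633275374), np.float64(0.0006059501327322056))
-0.014 16 0.1063
-0.013 17 0.1062
-0.012 16 0.1066
-0.011 16 0.1061
-0.010 16 0.1068
-0.009 21 0.1062
-0.008 15 0.1067
-0.007 17 0.1090
-0.006 18 0.1113
-0.005 18 0.1141
-0.004 17 0.1152
-0.003 19 0.1160
-0.002 17 0.1154
-0.001 18 0.1154
-0.000 18 0.1150
0.001 22 0.1151
0.002 24 0.1148
0.003 25 0.1157
0.004 18 0.1154
0.005 18 0.1145
0.006 24 0.1122
0.007 30 0.1108
0.008 18 0.1080
0.009 18 0.1067
0.010 18 0.1071
0.011 18 0.1067
0.012 33 0.1064
0.013 21 0.1066
ring z0.10 465 n [0.0491 0.0672] s [-0.0103  0.0128]
ring z0.11 39 n [0.0663 0.0762] s [-0.0067  0.0135]
ring z0.12 17 n [0.0734 0.0841] s [0.0128 0.0136]
ring z0.13 11 n [0.074  0.0809] s [0.0134 0.0136]
ring z0.15 172 n [0.0535 0.0729] s [-0.0097  0.0136]
ring z0.16 476 n [0.0537 0.0686] s [-0.0076  0.0134]
ring z0.17 109 n [0.0537 0.0642] s [-0.0091  0.0131]
ring z0.18 112 n [0.0545 0.0619] s [-0.009  0.013]
ring z0.19 477 n [0.0556 0.0652] s [-0.0124  0.016 ]
ring z0.20 323 n [0.0563 0.0684] s [-0.0094  0.0129]
[ 0.5836 -0.2004  0.2143] F [-0.4877  0.3049  0.7662] gap 0.07504039672020262 t 17.95
yhead 6.81 xtilt 0.0007 ytilt -0.0008
```

View pics/w4.png

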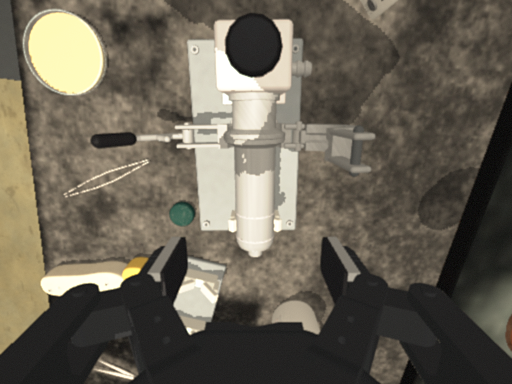

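The trap is seated: axis height 0.0848, coaxial with the port, flange tops continuous across the joint. In the picture the ring ear is at (350,150) and the latch handle at (115,140). Next I'm going behind the ear with the fingers shut.

```bash
python3 -m creep '[[0,0.03,-0.025,0,0,0],[0,0.07,-0.025,0,0,0],[0.01,0.095,-0.025,0,0,0],[0.045,0.096,-0.025,0,0,0],[0.0515,0.096,-0.01,0,0,0],[0.0515,0.096,0.015,0,0,0],[0.0515,0.096,0.03,0,0,0],[0.0515,0.096,0.03,0,0,0]]' 0 30
cat >> st.py <<'E'
f=np.array([.5777,-.1498]); y=np.array([-.1193,.9929]); e=s['tcp_pos'][:2]-f
print('stand n %.4f s %.4f z %.4f'%(e@[y[1],-y[0]],e@y,s['tcp_pos'][2]), 'Fn %.1f Fs %.1f Fz %.1f'%(s['wrist_force'][:2]@[y[1],-y[0]],s['wrist_force'][:2]@y,s['wrist_force'][2]))
E
python3 st.py; python3 - <<'E'
from h import *
import pickle
p,im,d=pickle.load(open('w4.pkl','rb')); P=cloud(p,d); k=(d>0)&(abs(P[...,0]-.575)<.06)&(P[...,1]>-.12)&(P[...,1]<.02)&(P[...,2]<.25)
print(np.percentile(P[k][:,2],[90,99,99.9]), P[k][P[k][:,2]>.163].min(0) if (P[k][:,2]>.163).any() else 0)
p,im,d=cam('side'); c=im[110:270,180:340]; cv2.imwrite('pics/s5.png',cv2.resize(c,(640,640),interpolation=cv2.INTER_CUBIC))
E
```

```text
clock: 18.75
tcp_pos: [0.6714, -0.1372, 0.1818]
orientation: [-0.002, 0.664, 0.748, -0.001]
wrist_force: [-0.3, 0.1, 0.4]
finger_gap: -0.0001
[ 0.6714 -0.1372  0.1818] F [-0.2505  0.1145  0.3945] gap -0.0001492294149117493 t 18.75
yhead 6.83 xtilt 0.0023 ytilt -0.0048
stand n 0.0946 s 0.0013 z 0.1818 Fn -0.2 Fs 0.1 Fz 0.4
[0.15996883 0.16108455 0.16174805] 0
```

View pics/s5.png

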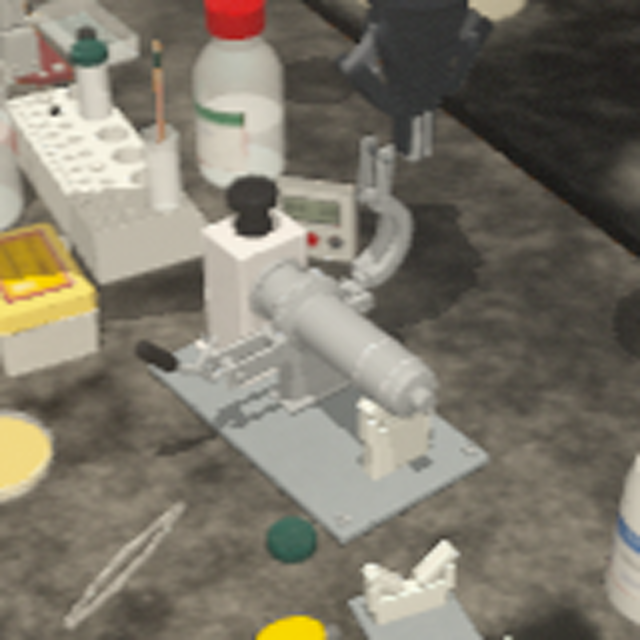

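Side view: the trap lies in the cradle against the port at (280,290), the ring is upright at (385,210), and the fingers are just behind its ear at (410,140). Starting the swing.

```bash
python3 -m creep '[[0,-0.006,0,0,0,0],[0,-0.012,-0.001,0,0,0],[0,-0.018,-0.002,0,0,0],[0,-0.024,-0.004,0,0,0],[0,-0.030,-0.005,0,0,0],[0,-0.036,-0.006,0,0,0],[0,-0.042,-0.006,0,0,0],[0,-0.048,-0.006,0,0,0]]'; python3 st.py|tail -1;python3 - <<'E'
from h import *
p,im,d=cam('side'); c=im[110:230,220:340]; cv2.imwrite('pics/s6.png',cv2.resize(c,(480,480),interpolation=cv2.INTER_CUBIC))
E
```

```text
clock: 19.6
tcp_pos: [0.625, -0.1438, 0.1912]
orientation: [0.0, 0.664, 0.748, 0.0]
wrist_force: [0.9, -0.2, -0.3]
finger_gap: 0.0001
stand n 0.0477 s 0.0003 z 0.1912 Fn 0.9 Fs -0.3 Fz -0.3
```

View pics/s6.png

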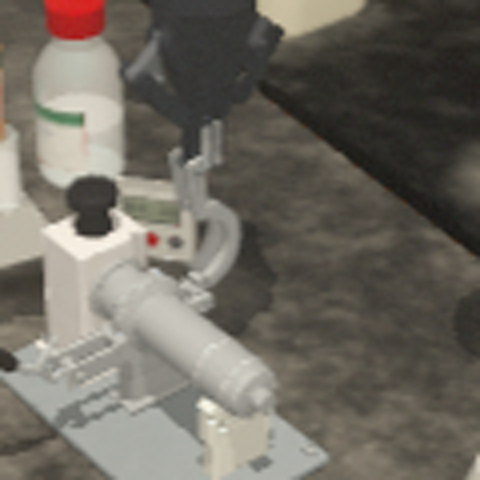

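The ring is following the fingers, with contact at (190,170). Continuing along the arc.

```bash
python3 -m creep '[[0,-0.0073,0,0,0,0],[0,-0.0138,0.0005,0,0,0],[0,-0.0202,0.0015,0,0,0],[0,-0.0265,0.0035,0,0,0],[0,-0.0327,0.006,0,0,0],[0,-0.0388,0.009,0,0,0],[0,-0.0447,0.012,0,0,0],[0,-0.0505,0.0155,0,0,0]]'; python3 st.py|tail -1;cat > l6.py <<'E'
from h import *
np.set_printoptions(precision=4,suppress=True)
import pickle
p,im,d=cam('side'); pickle.dump((p,im,d),open('s7.pkl','wb')); c=im[110:230,220:340]; A=cv2.resize(c,(400,400),interpolation=cv2.INTER_CUBIC)
p,im,d=cam('wrist'); pickle.dump((p,im,d),open('w7.pkl','wb')); B=cv2.resize(im[60:330,80:440],(533,400))
import sys; cv2.imwrite('pics/%s.png'%sys.argv[1],np.hstack([A,B[:,:400]]))
E
python3 l6.py s7
```

```text
clock: 20.45
tcp_pos: [0.5746, -0.1497, 0.1751]
orientation: [-0.0, 0.664, 0.748, 0.0]
wrist_force: [0.4, -0.0, 0.6]
finger_gap: -0.0
stand n -0.0031 s 0.0004 z 0.1751 Fn 0.4 Fs -0.0 Fz 0.6
```

View pics/s7.png

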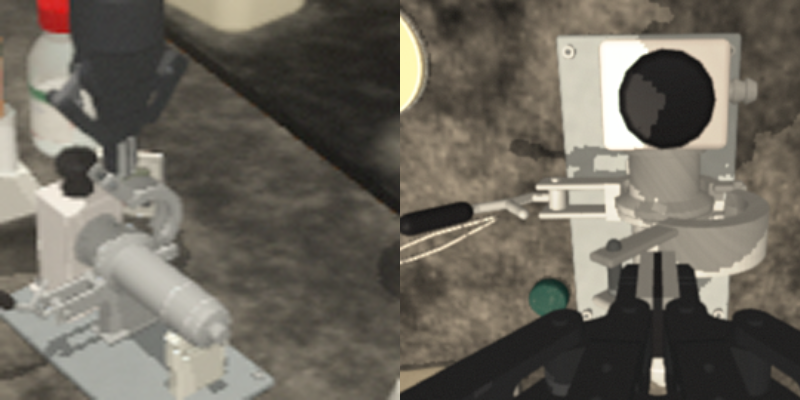

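The ear at (615,245) in the right half follows the fingertips. The trap is undisturbed and the latch is clear at left.

```bash
python3 -m creep '[[0,-0.009,0.0065,0,0,0],[0,-0.019,0.014,0,0,0],[0,-0.029,0.0217,0,0,0],[0,-0.038,0.0305,0,0,0],[0,-0.044,0.0367,0,0,0],[0,-0.05,0.0446,0,0,0],[0,-0.055,0.0519,0,0,0],[0,-0.058,0.058,0,0,0]]'; python3 st.py|tail -1; python3 l6.py s8
```

```text
clock: 21.35
tcp_pos: [0.5171, -0.1565, 0.1167]
orientation: [-0.0, 0.664, 0.748, -0.0]
wrist_force: [-0.5, 0.5, -0.2]
finger_gap: 0.0003
stand n -0.0609 s 0.0006 z 0.1167 Fn -0.4 Fs 0.5 Fz -0.2
```

View pics/s8.png

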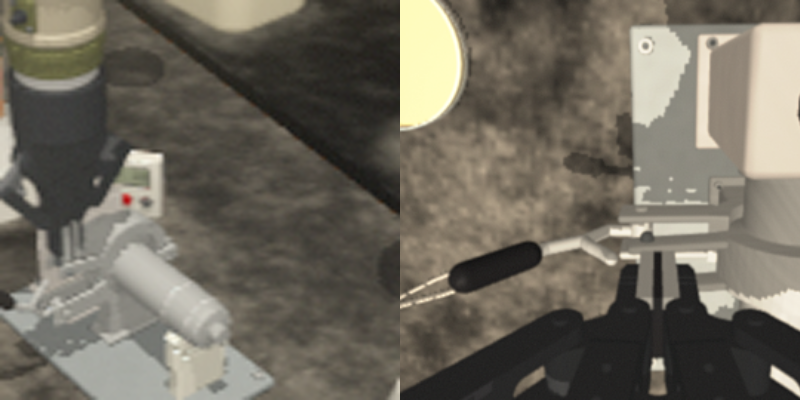

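The ring is nearly shut, with fingertips on the ear (left half, (70,255)) and the latch handle at (500,265) still out. Pressing down gently.

```bash
python3 -m creep '[[0,-0.001,0.002,0,0,0],[0,-0.002,0.004,0,0,0],[0,-0.002,0.006,0,0,0],[0,-0.003,0.008,0,0,0],[0,-0.003,0.0095,0,0,0],[0,-0.003,0.0105,0,0,0],[0,-0.003,0.0115,0,0,0],[0,-0.003,0.0115,0,0,0]]'; python3 st.py|tail -1;  python3 -m creep '[[0,0,0.0005,0,0,0],[0,0,0.001,0,0,0],[0,0,0.0015,0,0,0],[0,0,0.0015,0,0,0],[0,0,0.0015,0,0,0],[0,0,0.0015,0,0,0],[0,0,0.0015,0,0,0],[0,0,0.0015,0,0,0]]'; python3 st.py|tail -1
```

```text
clock: 22.25
tcp_pos: [0.5145, -0.157, 0.1058]
orientation: [-0.0, 0.664, 0.748, -0.0]
wrist_force: [0.2, -0.1, 1.2]
finger_gap: 0.0002
stand n -0.0636 s 0.0004 z 0.1058 Fn 0.2 Fs -0.2 Fz 1.2
clock: 23.05
tcp_pos: [0.5146, -0.1569, 0.1044]
orientation: [-0.0, 0.664, 0.748, -0.0]
wrist_force: [-2.4, -0.7, 3.0]
finger_gap: -0.0
stand n -0.0635 s 0.0004 z 0.1044 Fn -2.4 Fs -0.4 Fz 3.0
```

```bash
python3 -m creep '[[0,0,0.0005,0,0,0],[0,0,0.001,0,0,0],[0,0,0.001,0,0,0],[0,0,0.001,0,0,0],[0,0,0.001,0,0,0],[0,0,0.001,0,0,0],[0,0,0.001,0,0,0],[0,0,0.001,0,0,0]]'; python3 st.py|tail -1;  python3 -m creep '[[0,0,0.0005,0,0,0],[0,0,0.0008,0,0,0],[0,0,0.0008,0,0,0],[0,0,0.0008,0,0,0],[0,0,0.0008,0,0,0],[0,0,0.0008,0,0,0],[0,0,0.0008,0,0,0],[0,0,0.0008,0,0,0]]'; python3 st.py|tail -1
```

```text
clock: 23.85
tcp_pos: [0.5145, -0.157, 0.1035]
orientation: [-0.0, 0.664, 0.748, -0.0]
wrist_force: [-3.2, -1.0, 5.9]
finger_gap: -0.0001
stand n -0.0636 s 0.0004 z 0.1035 Fn -3.3 Fs -0.6 Fz 5.9
clock: 24.65
tcp_pos: [0.5144, -0.157, 0.1029]
orientation: [0.0, 0.664, 0.748, -0.0]
wrist_force: [-3.5, -1.4, 6.4]
finger_gap: 0.0002
stand n -0.0637 s 0.0004 z 0.1029 Fn -3.6 Fs -1.0 Fz 6.4
```

```bash
python3 -m creep '[[0,0,0.0004,0,0,0],[0,0,0.0007,0,0,0],[0,0,0.0007,0,0,0],[0,0,0.0007,0,0,0],[0,0,0.0007,0,0,0],[0,0,0.0007,0,0,0],[0,0,0.0007,0,0,0],[0,0,0.0007,0,0,0]]'; python3 st.py|tail -1;python3 -m creep '[[0,0,0.0004,0,0,0],[0,0,0.0005,0,0,0],[0,0,0.0005,0,0,0],[0,0,0.0005,0,0,0],[0,0,0.0005,0,0,0],[0,0,0.0005,0,0,0],[0,0,0.0005,0,0,0],[0,0,0.0005,0,0,0]]'; python3 st.py|tail -1
```

```text
clock: 25.45
tcp_pos: [0.5144, -0.1571, 0.1024]
orientation: [0.0, 0.664, 0.748, -0.0]
wrist_force: [-4.6, -0.1, 7.4]
finger_gap: 0.0001
stand n -0.0637 s 0.0003 z 0.1024 Fn -4.6 Fs 0.4 Fz 7.4
clock: 26.25
tcp_pos: [0.5144, -0.1571, 0.1021]
orientation: [0.0, 0.664, 0.748, -0.0]
wrist_force: [-6.0, -1.1, 9.4]
finger_gap: 0.0004
stand n -0.0637 s 0.0003 z 0.1021 Fn -6.1 Fs -0.4 Fz 9.4
```

```bash
python3 -m creep '[[0,0,-0.02,0,0,0],[0,0,-0.07,0,0,0],[0,-0.04,-0.07,0,0,0],[0,-0.085,-0.07,0,0,0],[0,-0.122,-0.07,0,0,0],[0,-0.122,-0.04,0,0,0],[0,-0.122,-0.015,0,0,0],[0,-0.122,-0.015,0,0,0]]'; python3 st.py|tail -1
cat > l9.py <<'E'
from h import *
import pickle,sys
np.set_printoptions(precision=4,suppress=True)
p,im,d=cam('wrist'); pickle.dump((p,im,d),open('w9.pkl','wb')); P=cloud(p,d); X,Y,Z=P[...,0],P[...,1],P[...,2]; ok=d>0
y=np.array([-.1193,.9929]); f=np.array([.5777,-.1498]); sv=(X-f[0])*y[0]+(Y-f[1])*y[1]; nv=(X-f[0])*y[1]-(Y-f[1])*y[0]
for lo in np.arange(-.1,.06,.004):
    k=ok&(abs(sv)<.014)&(nv>=lo)&(nv<lo+.004)&(Z>.05)&(Z<.16)
    if k.sum()>3: print('top n%.3f'%lo,k.sum(),'z %.4f'%np.percentile(Z[k],95),'s',np.percentile(sv[k],[2,98]))
k=ok&(abs(sv)<.015)&(nv<-.1)&(nv>-.16)&(Z>.085)&(Z<.17)
for lo in np.arange(-.16,-.1,.005):
    r=k&(nv>=lo)&(nv<lo+.005)
    if r.sum()>3: print('handle n%.3f'%lo,r.sum(),'z',np.percentile(Z[r],[5,50,95]),'s',np.percentile(sv[r],[5,95]))
cv2.imwrite('pics/%s.png'%sys.argv[1],im)
E
python3 l9.py w9
```

```text
clock: 27.05
tcp_pos: [0.3916, -0.1699, 0.1138]
orientation: [-0.002, 0.664, 0.748, 0.0]
wrist_force: [0.2, 0.3, 0.4]
finger_gap: 0.0002
stand n -0.1871 s 0.0022 z 0.1138 Fn 0.2 Fs 0.3 Fz 0.4
top n-0.100 71 z 0.0885 s [-0.0016  0.0034]
top n-0.096 108 z 0.0929 s [-0.002   0.0035]
top n-0.092 114 z 0.0975 s [-0.0019  0.0035]
top n-0.088 134 z 0.1025 s [-0.0017  0.0035]
top n-0.084 177 z 0.1041 s [-0.002   0.0116]
top n-0.080 161 z 0.0986 s [-0.0092  0.0122]
top n-0.076 435 z 0.1026 s [-0.0099  0.0126]
top n-0.072 458 z 0.1027 s [-0.0097  0.0138]
top n-0.068 298 z 0.1029 s [-0.0103  0.0134]
top n-0.064 253 z 0.1027 s [-0.0101  0.0124]
top n-0.060 275 z 0.1025 s [-0.0101  0.0123]
top n-0.056 243 z 0.1025 s [-0.0093  0.0125]
top n-0.052 232 z 0.1022 s [-0.0098  0.0125]
top n-0.048 255 z 0.1024 s [-0.0098  0.0125]
top n-0.044 275 z 0.1023 s [-0.0099  0.0125]
top n-0.040 424 z 0.1017 s [-0.0101  0.0126]
top n-0.036 832 z 0.1053 s [-0.0104  0.0129]
top n-0.032 642 z 0.1095 s [-0.0107  0.0131]
top n-0.028 103 z 0.1094 s [-0.0112  0.0131]
top n-0.024 156 z 0.0919 s [-0.0019  0.0139]
top n-0.0
[... 259 characters left out ...]
0149]
handle n-0.155 201 z [0.1638 0.1674 0.1697] s [-0.0056  0.0149]
handle n-0.150 19 z [0.1681 0.1691 0.17  ] s [-0.0055  0.0145]
handle n-0.145 168 z [0.1161 0.1208 0.1233] s [-0.003   0.0052]
handle n-0.140 214 z [0.1133 0.1222 0.124 ] s [-0.0029  0.0066]
handle n-0.135 160 z [0.1075 0.1176 0.1222] s [-0.0016  0.0066]
handle n-0.130 144 z [0.1023 0.112  0.117 ] s [-0.0012  0.0067]
handle n-0.125 125 z [0.0972 0.1064 0.1113] s [-0.0008  0.0067]
handle n-0.120 84 z [0.0974 0.1028 0.1062] s [-0.0016  0.0064]
handle n-0.115 31 z [0.0889 0.0919 0.1012] s [0.0003 0.0033]
handle n-0.110 55 z [0.0865 0.0891 0.0911] s [-0.0015  0.0032]
handle n-0.105 34 z [0.0855 0.0871 0.0889] s [-0.001  0.003]
```

```bash
python3 -m creep '[[0,0.01,0,0,0,0],[0,0.02,0,0,0,0],[0,0.027,0,0,0,0],[0,0.033,-0.001,0,0,0],[0,0.039,-0.002,0,0,0],[0,0.045,-0.003,0,0,0],[0,0.050,-0.004,0,0,0],[0,0.054,-0.004,0,0,0]]'; python3 st.py|tail -1;python3 -m creep '[[0,0.003,0,0,0,0],[0,0.006,0,0,0,0],[0,0.008,0,0,0,0],[0,0.010,0,0,0,0],[0,0.012,0,0,0,0],[0,0.014,0,0,0,0],[0,0.015,0,0,0,0],[0,0.015,0,0,0,0]]'; python3 st.py|tail -1
```

```text
clock: 27.9
tcp_pos: [0.4329, -0.1659, 0.1203]
orientation: [-0.009, 0.665, 0.746, -0.013]
wrist_force: [-53.5, -11.6, 40.2]
finger_gap: 0.0001
stand n -0.1457 s 0.0013 z 0.1203 Fn -54.5 Fs -5.2 Fz 40.2
clock: 28.7
tcp_pos: [0.4348, -0.1653, 0.1208]
orientation: [-0.016, 0.667, 0.745, -0.023]
wrist_force: [-84.7, -18.8, 65.2]
finger_gap: -0.0001
stand n -0.1437 s 0.0016 z 0.1208 Fn -86.4 Fs -8.5 Fz 65.2
```

The handle jammed: the push ran along its axis, through the pivot, because the tip was too high on the round end. Backing off at once to re-measure.

```bash
python3 -m creep '[[0,-0.008,0,0,0,0],[0,-0.016,0,0,0,0],[0,-0.024,0,0,0,0],[0,-0.032,0,0,0,0],[0,-0.045,0,0,0,0],[0,-0.060,0,0,0,0],[0,-0.065,0,0,0,0],[0,-0.065,0,0,0,0]]'; python3 st.py|tail -2; python3 l9.py w10 | grep -E 'handle|n-0.0[4-9]'
```

```text
clock: 29.5
tcp_pos: [0.3968, -0.1708, 0.1204]
orientation: [-0.0, 0.664, 0.748, 0.0]
wrist_force: [0.1, -0.5, 0.4]
finger_gap: -0.0001
yhead 6.78 xtilt 0.0003 ytilt 0.0000
stand n -0.1821 s 0.0007 z 0.1204 Fn 0.1 Fs -0.5 Fz 0.4
top n-0.096 100 z 0.0926 s [-0.002   0.0036]
top n-0.092 106 z 0.0966 s [-0.0018  0.0035]
top n-0.088 110 z 0.1013 s [-0.0016  0.0035]
top n-0.084 180 z 0.1044 s [-0.002   0.0117]
top n-0.080 149 z 0.1032 s [-0.009   0.0121]
top n-0.076 397 z 0.1025 s [-0.0099  0.0124]
top n-0.072 434 z 0.1027 s [-0.0094  0.0138]
top n-0.068 261 z 0.1027 s [-0.0104  0.0134]
top n-0.064 218 z 0.1026 s [-0.0095  0.0124]
top n-0.060 226 z 0.1027 s [-0.0089  0.0123]
top n-0.056 213 z 0.1025 s [-0.0097  0.0124]
top n-0.052 229 z 0.1026 s [-0.01    0.0126]
top n-0.048 253 z 0.1023 s [-0.0102  0.0125]
top n-0.044 259 z 0.1022 s [-0.0098  0.0124]
top n-0.040 409 z 0.1019 s [-0.0099  0.0126]
handle n-0.160 54 z [0.1651 0.1678 0.1698] s [0.0128 0.0147]
handle n-0.155 42 z [0.1657 0.1679 0.1699] s [0.0128 0.0143]
handle n-0.150 4 z [0.1689 0.1694 0.1699] s [-0.0037  0.0132]
handle n-0.145 85 z [0.1187 0.1223 0.1248] s [-0.0028  0.0044]
handle n-0.140 206 z [0.1175 0.1245 0.1264] s [-0.0033  0.0063]
handle n-0.135 172 z [0.1118 0.1225 0.1257] s [-0.002   0.0065]
handle n-0.130 147 z [0.1066 0.1163 0.1212] s [-0.0011  0.0066]
handle n-0.125 130 z [0.1    0.1099 0.1155] s [-0.0009  0.0067]
handle n-0.120 86 z [0.0993 0.1053 0.1093] s [-0.0014  0.0066]
handle n-0.115 32 z [0.0912 0.1013 0.1042] s [-0.0006  0.0046]
handle n-0.110 49 z [0.0882 0.0913 0.0933] s [-0.001   0.0033]
handle n-0.105 43 z [0.0854 0.0881 0.0899] s [-0.001   0.0033]
```

View pics/w10.png

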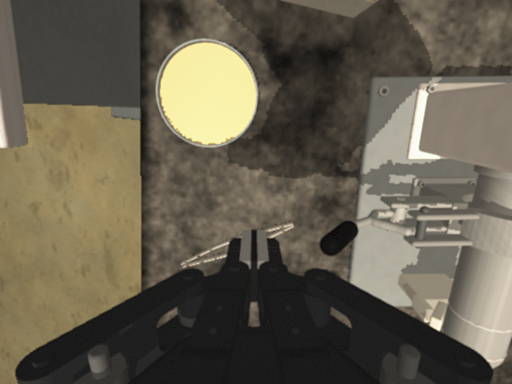

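Nothing was disturbed: the ring is still at about 0.02 and the handle, seen at (340,237), is only slightly moved. I'll go lower so the flat finger side bears on the handle, and rise along the handle's arc.

```bash
python3 -m creep '[[0,0,0.012,0,0,0],[0,0.003,0.022,0,0,0],[0,0.008,0.024,0,0,0],[0,0.014,0.024,0,0,0],[0,0.018,0.024,0,0,0],[0,0.020,0.024,0,0,0],[0,0.020,0.024,0,0,0],[0,0.020,0.024,0,0,0]]'; python3 st.py|tail -1; python3 -m creep '[[0,0.001,0,0,0,0],[0,0.002,0,0,0,0],[0,0.003,0,0,0,0],[0,0.004,0,0,0,0],[0,0.005,0,0,0,0],[0,0.006,0,0,0,0],[0,0.006,0,0,0,0],[0,0.006,0,0,0,0]]'; python3 st.py|tail -1
```

```text
clock: 30.35
tcp_pos: [0.4174, -0.1685, 0.0965]
orientation: [0.0, 0.664, 0.748, 0.0]
wrist_force: [1.0, -0.1, -0.0]
finger_gap: -0.0
stand n -0.1614 s 0.0006 z 0.0965 Fn 1.0 Fs -0.3 Fz -0.0
clock: 31.15
tcp_pos: [0.4225, -0.1678, 0.0962]
orientation: [-0.001, 0.664, 0.748, -0.001]
wrist_force: [-5.0, -0.8, 1.8]
finger_gap: -0.0001
stand n -0.1563 s 0.0006 z 0.0962 Fn -5.0 Fs -0.2 Fz 1.8
```

```bash
python3 -m creep '[[0,0.001,-0.003,0,0,0],[0,0.003,-0.006,0,0,0],[0,0.006,-0.009,0,0,0],[0,0.009,-0.012,0,0,0],[0,0.012,-0.015,0,0,0],[0,0.015,-0.017,0,0,0],[0,0.018,-0.019,0,0,0],[0,0.018,-0.019,0,0,0]]'; python3 st.py|tail -1
```

```text
clock: 31.95
tcp_pos: [0.4422, -0.1659, 0.1158]
orientation: [0.001, 0.664, 0.748, 0.0]
wrist_force: [-0.9, 0.0, 0.5]
finger_gap: -0.0
stand n -0.1364 s 0.0002 z 0.1158 Fn -0.9 Fs 0.1 Fz 0.5
```

```bash
python3 -m creep '[[0,0.002,-0.002,0,0,0],[0,0.004,-0.003,0,0,0],[0,0.006,-0.004,0,0,0],[0,0.008,-0.005,0,0,0],[0,0.010,-0.006,0,0,0],[0,0.012,-0.007,0,0,0],[0,0.012,-0.007,0,0,0],[0,0.012,-0.007,0,0,0]]'; python3 st.py|tail -1
```

```text
clock: 32.75
tcp_pos: [0.4529, -0.1643, 0.1224]
orientation: [-0.0, 0.664, 0.748, -0.0]
wrist_force: [-4.7, -1.0, 2.9]
finger_gap: 0.0003
stand n -0.1256 s 0.0005 z 0.1224 Fn -4.8 Fs -0.4 Fz 2.9
```

```bash
python3 -m creep '[[0,0.001,-0.0005,0,0,0],[0,0.002,-0.001,0,0,0],[0,0.003,-0.0015,0,0,0],[0,0.004,-0.002,0,0,0],[0,0.005,-0.0025,0,0,0],[0,0.006,-0.003,0,0,0],[0,0.006,-0.003,0,0,0],[0,0.006,-0.003,0,0,0]]'; python3 st.py|tail -1
```

```text
clock: 33.55
tcp_pos: [0.4585, -0.1635, 0.1254]
orientation: [-0.0, 0.664, 0.748, -0.0]
wrist_force: [-4.9, -1.5, 3.0]
finger_gap: -0.0002
stand n -0.1200 s 0.0006 z 0.1254 Fn -5.1 Fs -0.9 Fz 3.0
```

The hook has caught; the handle moves on at a steady 5 N.

```bash
python3 -m creep '[[0,0.002,-0.0005,0,0,0],[0,0.004,-0.001,0,0,0],[0,0.006,-0.0015,0,0,0],[0,0.008,-0.002,0,0,0],[0,0.010,-0.0025,0,0,0],[0,0.012,-0.003,0,0,0],[0,0.012,-0.003,0,0,0],[0,0.012,-0.003,0,0,0]]'; python3 st.py|tail -1;python3 -m creep '[[0,0.002,0,0,0,0],[0,0.004,0,0,0,0],[0,0.006,-0.0005,0,0,0],[0,0.007,-0.001,0,0,0],[0,0.008,-0.001,0,0,0],[0,0.009,-0.001,0,0,0],[0,0.009,-0.001,0,0,0],[0,0.009,-0.001,0,0,0]]'; python3 st.py|tail -1
```

```text
clock: 34.35
tcp_pos: [0.4713, -0.162, 0.1283]
orientation: [0.0, 0.664, 0.748, 0.0]
wrist_force: [-2.1, 0.0, 1.5]
finger_gap: -0.0001
stand n -0.1071 s 0.0006 z 0.1283 Fn -2.1 Fs 0.3 Fz 1.5
clock: 35.15
tcp_pos: [0.4788, -0.1611, 0.1293]
orientation: [-0.001, 0.664, 0.748, -0.001]
wrist_force: [-7.3, -1.7, 5.1]
finger_gap: 0.0
stand n -0.0995 s 0.0006 z 0.1293 Fn -7.4 Fs -0.8 Fz 5.1
```

```bash
python3 -m creep '[[0,0.001,0,0,0,0],[0,0.002,0,0,0,0],[0,0.003,0,0,0,0],[0,0.004,0,0,0,0],[0,0.004,0,0,0,0],[0,0.004,0,0,0,0],[0,0.004,0,0,0,0],[0,0.004,0,0,0,0]]'; python3 st.py|tail -1;python3 -m creep '[[0,0.001,0,0,0,0],[0,0.002,0,0,0,0],[0,0.003,0,0,0,0],[0,0.003,0,0,0,0],[0,0.003,0,0,0,0],[0,0.003,0,0,0,0],[0,0.003,0,0,0,0],[0,0.003,0,0,0,0]]'; python3 st.py|tail -1
```

```text
clock: 35.95
tcp_pos: [0.4794, -0.1609, 0.1293]
orientation: [-0.003, 0.664, 0.747, -0.003]
wrist_force: [-18.2, -2.5, 12.9]
finger_gap: -0.0006
stand n -0.0989 s 0.0007 z 0.1293 Fn -18.4 Fs -0.4 Fz 12.9
clock: 36.75
tcp_pos: [0.4798, -0.1608, 0.1293]
orientation: [-0.004, 0.665, 0.747, -0.005]
wrist_force: [-27.5, -5.4, 18.1]
finger_gap: 0.0001
stand n -0.0985 s 0.0008 z 0.1293 Fn -27.9 Fs -2.1 Fz 18.1
```

It is stopped with force building; backing off to check whether it is home.

```bash
python3 -m creep '[[0,-0.005,0,0,0,0],[0,-0.012,0,0,0,0],[0,-0.03,0,0,0,0],[0,-0.05,0,0,0,0],[0,-0.065,0,0,0,0],[0,-0.065,0,0,0,0],[0,-0.065,0,0,0,0],[0,-0.065,0,0,0,0]]'; python3 st.py|tail -1
cat > l11.py <<'E'
from h import *
import pickle
np.set_printoptions(precision=4,suppress=True)
y=np.array([-.1193,.9929]); f=np.array([.5777,-.1498])
Im=[]
for nm in ('wrist','top','side'):
    p,im,d=cam(nm); pickle.dump((p,im,d),open(nm+'11.pkl','wb')); Im.append(im)
    P=cloud(p,d); X,Y,Z=P[...,0],P[...,1],P[...,2]; ok=d>0
    sv=(X-f[0])*y[0]+(Y-f[1])*y[1]; nv=(X-f[0])*y[1]-(Y-f[1])*y[0]
    print(nm)
    k=ok&(abs(sv)<.012)&(nv<-.05)&(nv>-.12)
    for z in np.arange(.075,.17,.006):
        q=k&(Z>=z)&(Z<z+.006)
        if q.sum()>3: print(' z%.3f'%z,q.sum(),'n',np.percentile(nv[q],[3,50,97]),'s',np.percentile(sv[q],[3,97]))
    q=ok&(abs(sv)<.013)&(nv<-.046)&(nv>-.066)&(Z>.08)&(Z<.12)
    if q.sum()>5: print(' ear z',np.percentile(Z[q],[50,95]))
c=cv2.resize(Im[2][130:220,200:320],(533,400),interpolation=cv2.INTER_CUBIC); w=Im[0][60:330,240:512]; w=cv2.resize(w,(403,400))
cv2.imwrite('pics/s11.png',np.hstack([c[:,:390],w]))
E
python3 l11.py
```

```text
clock: 37.55
tcp_pos: [0.4234, -0.1682, 0.1296]
orientation: [0.001, 0.664, 0.748, 0.0]
wrist_force: [0.5, 0.2, -0.6]
finger_gap: 0.0004
stand n -0.1555 s 0.0001 z 0.1296 Fn 0.5 Fs 0.1 Fz -0.6
wrist
 z0.075 285 n [-0.0809 -0.0724 -0.0516] s [-0.0098  0.0119]
 z0.081 41 n [-0.0851 -0.0838 -0.0791] s [-0.0014  0.0034]
 z0.087 111 n [-0.0836 -0.0749 -0.0514] s [-0.0072  0.012 ]
 z0.093 282 n [-0.0824 -0.0673 -0.0511] s [-0.0074  0.012 ]
 z0.099 574 n [-0.0811 -0.0628 -0.0511] s [-0.009   0.0118]
 z0.105 36 n [-0.0848 -0.0826 -0.0793] s [0.0002 0.0035]
 z0.111 42 n [-0.0855 -0.0837 -0.0807] s [-0.0008  0.0035]
 z0.117 20 n [-0.0872 -0.0849 -0.0831] s [-0.0001  0.0055]
 z0.123 117 n [-0.088  -0.0861 -0.0801] s [-0.0024  0.007 ]
 z0.129 153 n [-0.0876 -0.0857 -0.0787] s [-0.0026  0.007 ]
 z0.135 176 n [-0.087  -0.0851 -0.0786] s [-0.0028  0.007 ]
 z0.141 206 n [-0.0864 -0.0843 -0.0777] s [-0.0024  0.0072]
 z0.147 229 n [-0.0857 -0.0835 -0.0763] s [-0.0028  0.0071]
 z0.153 466 n [-0.0846 -0.0805 -0.0748] s [-0.0031  0.0067]
 z0.159 6 n [-0.0809 -0.0793 -0.0777] s [0.0004 0.0016]
 ear z [0.0
[... 478 characters left out ...]
.0703 -0.0531] s [-0.0118  0.0101]
 z0.081 5 n [-0.0836 -0.081  -0.0799] s [-0.0023  0.0078]
 z0.087 10 n [-0.0833 -0.0741 -0.055 ] s [-0.0115 -0.0009]
 z0.093 21 n [-0.0816 -0.0618 -0.0521] s [-0.0114  0.0095]
 z0.099 36 n [-0.08   -0.0671 -0.0528] s [-0.0111  0.0102]
 z0.105 4 n [-0.084  -0.0829 -0.0804] s [-0.004   0.0008]
 z0.123 7 n [-0.0863 -0.0846 -0.08  ] s [-0.0064  0.    ]
 z0.129 8 n [-0.0875 -0.0859 -0.081 ] s [-0.0058 -0.0003]
 z0.135 9 n [-0.0855 -0.0828 -0.0757] s [-0.006   0.0003]
 z0.141 8 n [-0.0865 -0.0829 -0.0767] s [-0.0057 -0.0008]
 z0.147 10 n [-0.0862 -0.0805 -0.075 ] s [-0.0063 -0.0014]
 z0.153 10 n [-0.0849 -0.0818 -0.0746] s [-0.0061  0.0029]
 ear z [0.0987 0.1021]
```

```bash
python3 - <<'E'
from h import *
import pickle
np.set_printoptions(precision=4,suppress=True)
y=np.array([-.1193,.9929]); f=np.array([.5777,-.1498])
for nm in ('w9','wrist11'):
    p,im,d=pickle.load(open(nm+'.pkl','rb')); P=cloud(p,d); X,Y,Z=P[...,0],P[...,1],P[...,2]; ok=d>0
    sv=(X-f[0])*y[0]+(Y-f[1])*y[1]; nv=(X-f[0])*y[1]-(Y-f[1])*y[0]
    print(nm,'cam',p['position'])
    for s0,s1 in ((-.0125,-.006),(.006,.0125)):
      for a in np.arange(-.076,-.044,.006):
        q=ok&(sv>s0)&(sv<s1)&(nv>a)&(nv<a+.006)&(Z>.095)&(Z<.11)
        if q.sum()>5: print(' s%.3f n%.3f'%(s0,a),q.sum(),np.percentile(Z[q],[50,90]))
    # saddle lower fixed reference
    q=ok&(abs(sv)<.014)&(nv>-.076)&(nv<-.05)&(Z>.065)&(Z<.085); print(' fixed ref',np.percentile(Z[q],[50,90]))
E
```

```text
w9 cam [ 0.3885 -0.096   0.2629]
 s-0.013 n-0.076 104 [0.1008 0.1028]
 s-0.013 n-0.070 78 [0.1017 0.103 ]
 s-0.013 n-0.064 81 [0.1011 0.1026]
 s-0.013 n-0.058 77 [0.101  0.1025]
 s-0.013 n-0.052 79 [0.1011 0.1026]
 s-0.013 n-0.046 80 [0.101  0.1023]
 s0.006 n-0.076 101 [0.1008 0.1027]
 s0.006 n-0.070 81 [0.1014 0.1029]
 s0.006 n-0.064 75 [0.1017 0.1027]
 s0.006 n-0.058 73 [0.1014 0.1027]
 s0.006 n-0.052 81 [0.1012 0.1025]
 s0.006 n-0.046 79 [0.1011 0.1024]
 fixed ref [0.0743 0.0789]
wrist11 cam [ 0.4148 -0.0933  0.2721]
 s-0.013 n-0.064 43 [0.0995 0.1008]
 s-0.013 n-0.058 61 [0.0997 0.1009]
 s-0.013 n-0.052 65 [0.0997 0.1009]
 s-0.013 n-0.046 65 [0.0996 0.1008]
 s0.006 n-0.076 65 [0.0997 0.1011]
 s0.006 n-0.070 72 [0.0995 0.1008]
 s0.006 n-0.064 60 [0.1    0.1009]
 s0.006 n-0.058 62 [0.1    0.1011]
 s0.006 n-0.052 62 [0.1    0.1009]
 s0.006 n-0.046 63 [0.0999 0.1012]
 fixed ref [0.0748 0.079 ]
```

View pics/s11.png

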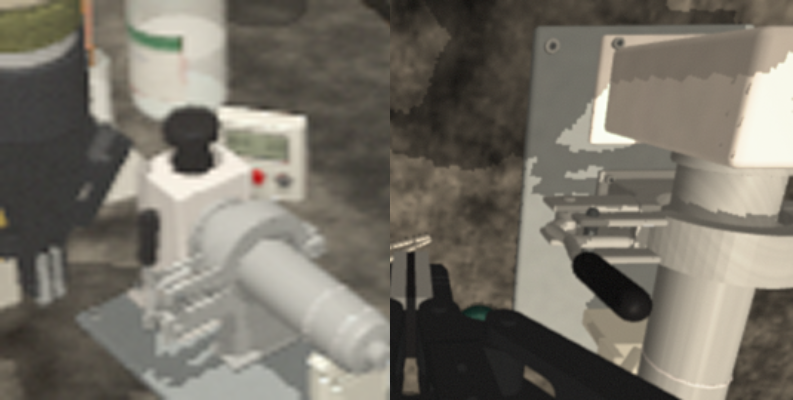

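The ear is now level at its shut height (about 0.100, down 1.7 mm), and the handle stands upright at (150,235) in the left half. It stayed put under 28 N, well above the 9 N needed, so it is on its stop. One last check of the trap from the saved picture, then I'm handing in.

```bash
python3 - <<'E'
from h import *
import pickle
from fit2 import cyl
np.set_printoptions(precision=4,suppress=True)
p,im,d=pickle.load(open('wrist11.pkl','rb')); P=cloud(p,d); X,Y,Z=P[...,0],P[...,1],P[...,2]
k=(d>0)&(X>.56)&(X<.61)&(Y<-.17)&(Y>-.23)&(Z>.075)&(Z<.11); print('trap',k.sum(),cyl(P[k],.021) if k.sum()>50 else 0)
print(env.get_state()['wrist_force'],env.get_state()['clock']); print(env.hand_in())
E
```

```text
trap 4435 (array([ 0.5842, -0.1266,  0.0847]), np.float64(0.021), np.float64(-0.19914521392110096), np.float64(0.0006178194093332716))
[ 0.1936 -0.0157 -0.643 ] 37.7
the job is handed in; nothing more can be done
None
```

The trap is seated in the cradle, the ring is shut over both flanges, and the hook latch is closed. I handed in at 37.7 s of the 64 s allowed.

- **Seating:** I felt the trap against the port face with about 4 N, then lowered it to its seat. The forces along the port axis stayed at about 4 N or less. The last check shows its axis at 0.0847 m (0.085 m expected), still in line with the port.
- **Ring:** I swung it over and pressed the ear with about 9 N, to roughly 0.02 rad. After latching, the ear lies level at its shut height, about 1.7 mm lower than before.
- **Latch:** It caught and closed at about 5 to 7 N, then stood against a firm stop up to about 33 N in total. The pictures alone fix its angle only to about 0.06 rad. That it is fully home rests on the firm stop and the level ear.
- **What went wrong:** My first push on the handle was aimed along it, through its pivot, and jammed. The wrist force reached about 110 N (limit 120 N) because I ran two moves without checking between them. I backed off; the ring and trap were undisturbed, and the second push, rising along the handle's arc, worked. That first push was far above a light touch.

At hand-in the gripper was clear of everything with no contact force. I moved nothing else on the bench, though I did not measure the bystanders at the end.

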